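# Swing the draining tray over the drip cup and upend a test jar on its drying peg

## Task

Swing the steel draining tray a quarter turn about the foot that stands in the foot cup, pushing at its opposite corner, until its spout stands over the middle of the drip cup; keep the tray down on the bench with that foot in its cup. Then take the washed glass jar from its rest and stand it mouth down over the tray's free drying peg, setting it down gently on the tray floor. Leave the jar already drying on the other peg, and the wash bottle, beaker and wipes box as they are.

Things in the scene. Friction and masses are not known exactly. Their poses are not given: they have to be found in the camera images.
- foot_cup_mid (a point): Foot cup: low grey plastic ring fixed to the bench (38 mm outside, hole 23 mm, 12 mm high); one foot of the tray stands in it with about 4 mm of play all round. Point: middle of the ring at bench height. Before the turn the tray's x axis points along this x axis, to within 9 degrees.
- drip_cup_mid (a point): Drip cup: low rectangular grey cup with black bottom and round strainer, fixed to the bench, 92 x 82 mm outside, 78 x 68 mm inside. Point: middle of its mouth at rim height, 11 mm. The spout comes over it when the tray's x axis has turned to the foot cup's y axis: counter-clockwise seen from above, by 81 to 99 degrees.
- tray: Draining tray: loose open stainless steel pan, about 0.75 kg, on four round 14 mm legs, 62 mm tall, at its corners, spaced 200 (x) by 140 mm (y). Floor top 31, wall top 58 mm above the bench, free below 28 mm. Walls 3 mm thick, outer faces 3 mm outside the lines of leg centres. Origin: underside of the held foot; the pan runs from it along -x (long side) and +y; z up.
- held_foot (a point): The tray's held foot, in the foot cup: underside centre, at the tray's origin, same axes. Before the turn the tray lies to the robot's left of this foot; it swings counter-clockwise seen from above, its outer corner passing between the foot cup and the robot.
- push_corner (a point): Centre of the tray leg diagonally opposite the held foot, tray x -200, y +140 mm, 45 mm above the bench. Axes as the tray. To turn the tray, push the outside of the long wall (outer face at tray y +143 mm) close beside this leg, towards tray -y; it takes a few newtons and the tray stays where it is left.
- spout_lip (a point): End of the tray's drain spout, an open channel 30 mm wide that sticks out 40 mm from the middle of the short wall farthest from the held foot. Point on its floor at the open end: tray x -243, y +70 mm, 31 mm above the bench.
- free_peg (a point): Free drying peg: white, upright, fixed in the tray, 12 mm diameter, round top 84 mm above the tray floor; the one nearer the spout. Point: its foot on the pan floor, tray x -150, y +70 mm, 31 mm above the bench. Axes as the tray.
- taken_peg (a point): The other drying peg, of the same size, nearer the held foot (tray x -50, y +70 mm, same height); a jar already dries on it.
- dry_jar_mid (a point): The jar drying on the other peg: same glass jar as the washed one, mouth down on the tray floor, 34 mm diameter, 115 mm tall, loose, 75 g; it rides along when the tray is swung. Point: its centre, z up.
- jar_mid (a point): Washed glass jar: rigid flat-bottomed cylinder, 34 mm diameter (37 at the beaded mouth), inside 29 mm, 115 mm long, bottom 5 mm thick, about 75 g, lying level in its rest, mouth roughly towards the robot. Point: its centre, 48 mm above the bench there. x runs along it from mouth to bottom (bottom face at +57.5 mm), so x is up when the jar is mouth down; z is up as it lies.
- jar_mouth (a point): Centre of the mouth of the washed jar, 57.5 mm from its centre. Axes as the jar.
- jar_rest: White plastic rest fixed to the bench: 104 x 56 mm foot with two V-shaped yokes, 8 mm thick, 90 mm apart (centres) along the jar with 82 mm free between them, reaching 50 mm up and 26 mm to each side of the jar's axis. Origin: underside centre, below the jar; x along the jar from mouth to bottom.
- wash_bottle_mid (a point): Bystander: white squeeze bottle, 72 mm diameter, 200 mm tall with its bent spout. Point 70 mm above its foot.
- beaker_mid (a point): Bystander: upright glass beaker, 70 mm diameter, 92 mm tall. Point: its centre.
- wipes_mid (a point): Bystander: cardboard wipes box, 120 x 210 x 75 mm, 0.45 kg. Point: its centre.
Not all that is in view belongs to the job. What is meant by the part that bears drip_cup_mid is not turquoise, and is the smaller of those in its own colour. Leave any purple look-alike of the part that bears jar_mid alone.

How it is judged (in metres and radians):
On the way, in this order (a step that is already met when the one before it is completed fails the run):
1. the tray is swung round so that its spout stands over the middle of the drip cup (horizontal distance between spout_lip and drip_cup_mid below 0.022 m), for 0.3 s.
2. the washed jar stands mouth down over the free peg (angle between jar_mid's own x axis and vertical below 0.15 rad and horizontal distance between jar_mid and free_peg below 0.014 m and z of jar_mouth in the frame of free_peg below 0.006 m), for 0.2 s.
At the end, for the whole second after the job is handed in: Spout end within 22 mm of the drip cup's middle; held foot within 9 mm of the foot cup's middle, tray level within 3 deg; washed jar mouth down over the free peg (upright within 9 deg, axis within 14 mm of the peg, mouth within 6 mm of the tray floor); other jar still mouth down over its own peg (all of step 2 and horizontal distance between spout_lip and drip_cup_mid below 0.022 m and horizontal distance between held_foot and foot_cup_mid below 0.009 m and angle between held_foot's own z axis and vertical below 0.06 rad and angle between dry_jar_mid's own z axis and vertical below 0.15 rad and horizontal distance between dry_jar_mid and taken_peg below 0.014 m); the robot touches nothing.
It fails at once if the held foot leaves the foot cup (horizontal distance between held_foot and foot_cup_mid above 0.01 m or height (world z) of held_foot above 0.01 m).
It fails at once if the tray is lifted or tipped off the bench (its pushed corner rises more than 15 mm, or it tilts more than 7 degrees) (height (world z) of push_corner above 0.06 m or angle between held_foot's own z axis and vertical above 0.12 rad).
It fails at once if the washed jar is dropped or slammed onto the tray: it comes down the last 30 mm over the free peg faster than 0.4 m/s (horizontal distance between jar_mouth and free_peg below 0.03 m and z of jar_mouth in the frame of free_peg below 0.03 m and linear speed of jar above 0.4 m/s).
It fails at once if the wash bottle, beaker or wipes box is shifted by more than 30 mm (distance of any of wash_bottle_mid, beaker_mid, wipes_mid from where it was at the start of the episode above 0.03 m).
It also fails if it takes over 72 s, if anything falls off the work surface, if the arm or the gripper's body presses on something with over 40 N, if the wrist force passes 120 N, or if a joint passes its speed limit or range.

## Robot

A 7-joint arm with a two-finger parallel gripper is mounted at the origin on the work surface. World frame = base frame: x ahead of the robot, y to its left, z up, the work surface at z = 0. Lengths are in m, angles in degrees, forces in N, time in s.
With the tool pointing down it reaches from about 0.425 to 0.875 m from the base axis. Payload 4.7 kg.
Tool frame: the origin (TCP) lies at the very end of the fingers, on their centre line; the grasp point (between the pads) lies 19 mm behind it; z points along the fingers, y is the direction in which the jaws open and shut (so a half turn about z gives the same grasp; the last joint's range is limited). The gripper opens to 87 mm and grips with 3 to 60 N. Pads are 19 mm wide; open, the fingers measure 117 mm over their backs; the gripper's body (75 mm by 190 mm) begins 51 mm behind the grasp point.
Start: joints at [-75.968, 18.392, -4.016, 83.108, 1.295, 78.541, -3.26], TCP at [0.149, 0.633, 0.223] pointing down, gripper open.
Joint ranges: [-163.93, 163.93], [-17.29, 119.83], [-79.2, 71.16], [3.27, 140.29], [-89.18, 269.18], [5.43, 117.66], [-154.24, 154.24]. Speed limits (degrees/s): [147.25, 147.25, 180, 180, 180, 180, 180].

## Interface

Orientations are given as [roll, pitch, yaw] about the fixed x, y, z axes, in that order (R = Rz(yaw) Ry(pitch) Rx(roll)).
In Python, from cell import sensors, imaging, ticket gives the robot as it stands.
- The arm moves only by the tool carry_out, never from a script. Its argument "plan" is a list of rows, each an object of numbers: "fingers": the closure, from -1 (fully open) to 1 (shut); "dx", "dy", "dz": the shift along the tool's x, y, z normalised to -1 to 1, where 1 is 0.03 m; "rx", "ry", "rz": the turn, a rotation vector about the tool's x, y, z normalised to -1 to 1, where 1 is 10 degrees. A call has 1 to 12 rows; each row shifts and turns the commanded pose from where the row before left it, along the tool's axes as they then stand; what a row does not reach is not made up. A row lasts 1/8 s, in which the tool goes at most 62.5 mm and 10.7 degrees, less where a joint would pass 70% of its speed; a pose out of reach is approached as far as the arm can. A call with a number of a shift or a turn outside -1 to 1 is refused whole. A call with a gripper value outside its range is refused whole. The fingers move at their own pace and stop on an object; "force" is the grip in N (left out, the last holds). Time passes only in rows, so rows that do not move let the fingers close. It gives the time, the measured TCP pose, the force and the opening at its end, in the units of the state.
- sensors.get_obs(): the state, without advancing time (a new reading comes with each control period).
- imaging.read_camera(name): name is "scene" or "top" or "wrist"; returns a dict with "color" (420x560x3 uint8, red, green, blue), "mtx" (3x3 intrinsics, pixels), "extrinsics" (4x4, takes a point from world to camera coordinates); the wrist camera has in their place "tool_from_camera" (4x4, takes a point from camera to tool coordinates, whose origin is the TCP and whose axes are the flange's). Camera axes: x right, y down, z forward; pixel columns grow to the right and rows downward; lengths in m; the calibration is good to about 2 mm. A picture is of the moment at which its call begins: read the wrist's pose just before it. There is no depth.
- ticket.sign_off(): hands the job in, once; it reports no verdict.
The state is a dict: "time_s": time; "qpos": joint angles; "joint_velocities": joint speeds; "effort": joint torques, N m; "tool_pos": TCP position; "tool_rot": TCP orientation; "force": force on the tool from outside, world axes, zero at the start; "wrist_torque": the same for the moment, N m; "grip_width": finger opening in m.
Only numpy, scipy, OpenCV 4.12 (cv2) and the standard library are available. Lean on these libraries where they do the work, as an engineer would, in place of code of your own. Each camera call takes 0.05 s, during which the arm holds its last target.

## Working session

There is one attempt and no reset: what is moved stays moved. The work goes in short steps, Python scripts to look and compute and a tool call to move; the robot and the scene stay as the last step left them, time stands still between calls to the robot, and variables do not carry over. Pictures are saved under pics/ and viewed, and the job is handed in when it is done.

Besides the shell and the picture viewer there is one more tool, called after ">>>" as name(argument=value, ...), one argument or row to a line, values as JSON. carry_out: Moves the arm, as the interface text tells. Scaled input: -1 to 1 covers 0.03 m each way for a shift and 10 degrees each way for a turn. Its arguments: {"type":"object","properties":{"plan":{"type":"array"},"force":{"type":"number"}},"required":["plan"]}

```bash
mkdir -p pics; ls; python3 - <<'E'
from cell import sensors, imaging, ticket
import cv2,json
o=sensors.get_obs(); print(o)
for n in ["scene","top","wrist"]:
    c=imaging.read_camera(n); cv2.imwrite(f"pics/{n}0.png",c["color"][:,:,::-1])
    print(n,c["mtx"].tolist(),(c.get("extrinsics") if "extrinsics" in c else c["tool_from_camera"]).tolist())
E
```

```text
pics
{'time_s': 0.0, 'qpos': array([-75.96747333,  18.43669019,  -4.01616363,  83.17393152,
         1.29539002,  78.54023971,  -3.25933362]), 'joint_velocities': array([-0.00832594,  0.00173779, -0.06297642,  0.04431944,  0.07593169,
       -0.0221524 ,  0.08490647]), 'effort': array([-3.56591645e-04, -4.91266072e+01, -4.04022820e-01, -3.12536967e+01,
       -6.38732314e-02,  4.33907867e-02,  1.69855557e-04]), 'tool_pos': array([0.14862147, 0.63222417, 0.22149695]), 'tool_rot': array([-1.79894404e+02,  5.89521440e-03,  1.66778551e+02]), 'force': array([-0.26263976, -0.50879445,  0.02815314]), 'wrist_torque': array([ 0.06072825,  0.02257858, -0.01995948]), 'grip_width': 0.08701679010164425}
scene [[412.59345614779113, 0.0, 277.42814373762013], [0.0, 412.59345614779113, 196.86966327941184], [0.0, 0.0, 1.0]] [[0.8758994378243393, 0.482449685957201, -0.00651731070332864, -0.4778808875841871], [0.2569842552169404, -0.4779084067625721, -0.8399777659654177, -0.08159379808249531], [-0.40836168697565156, 0.7340612067569418, -0.542581678040221, 1.4256920757868121], [0.0, 0.0, 0.0, 1.0]]
top [[426.5811983622792, 0.0, 281.2267170480134], [0.0, 426.5811983622792, 209.3654721979389], [0.0, 0.0, 1.0]] [[0.01713957102832121, -0.999746376995905, 0.014608791480708322, -0.04305989170475482], [-0.9939100345838627, -0.018626560613810433, -0.10860890568090831, 0.5528135482533616], [0.10885347150398801, -0.01265831439259307, -0.9939772073937455, 1.5079469581545], [0.0, 0.0, 0.0, 1.0]]
wrist [[333.740624177078, 0.0, 275.6638912825257], [0.0, 333.740624177078, 206.62023065197658], [0.0, 0.0, 1.0]] [[0.00011154586542753548, -0.956215279538353, -0.2926641876535404, 0.08066289678303261], [0.9999999685395504, 0.00017241589919524857, -0.00018219125392537753, -3.539435820321124e-06], [0.00022467401987827785, -0.2926641581235127, 0.9562152686876724, -0.1622763895923888], [0.0, 0.0, 0.0, 1.0]]
```

View pics/scene0.png

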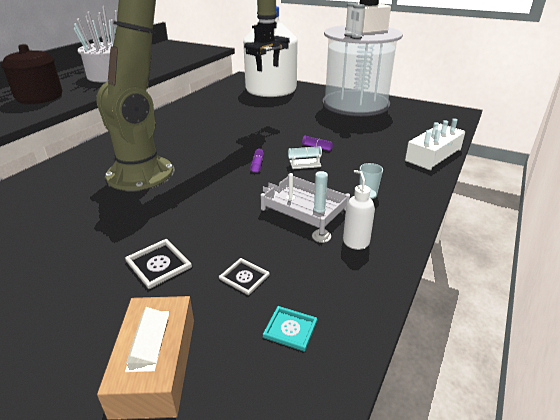

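View pics/top0.png

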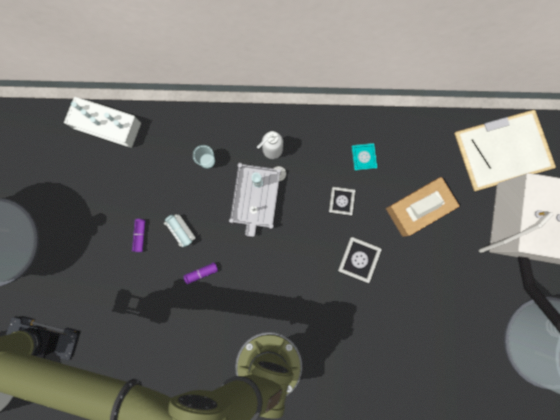

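View pics/wrist0.png

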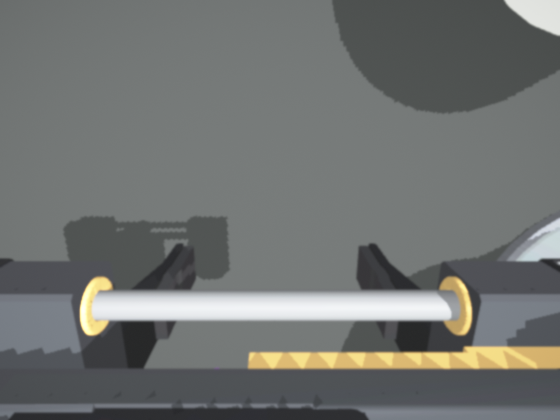

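The scene shows the tray at (305,200), with its foot cup at (321,237). There are three drip-cup candidates:

| Candidate | Scene px | Top px |
|---|---|---|
| Large white | (158,262) | (360,260) |
| Small white | (244,275) | (342,201) |
| Turquoise | (290,328) | (364,157) |

The small white one fits: it is not turquoise and is the smaller of its colour. For the jar there are two purple look-alikes at top (139,236) and (201,273), and the clear glass jar in the white rest at top (180,230), which is the one meant. I'll confirm with crops.

```bash
cat > h.py <<'E'
import numpy as np, cv2
from cell import sensors, imaging
def ray(c,u,v):
    d=np.linalg.inv(c["mtx"])@np.array([u,v,1.]); E=np.array(c["extrinsics"]); R=E[:3,:3]; return -R.T@E[:3,3], R.T@d
def plane(c,u,v,z):
    o,d=ray(c,u,v); return o+d*(z-o[2])/d[2]
def proj(c,p):
    E=np.array(c["extrinsics"]); q=c["mtx"]@(E[:3,:3]@np.asarray(p,float)+E[:3,3]); return q[:2]/q[2]
def crop(c,x0,y0,w,h,s,name):
    im=np.ascontiguousarray(c["color"][y0:y0+h,x0:x0+w,::-1]); cv2.imwrite("pics/"+name,cv2.resize(im,None,fx=s,fy=s,interpolation=cv2.INTER_CUBIC))
E
python3 - <<'E'
from h import *
c=imaging.read_camera("top"); crop(c,130,120,240,170,3.3,"top_c1.png")
crop(c,150,200,70,50,10,"top_jar.png")
c=imaging.read_camera("scene"); crop(c,210,130,190,170,3.5,"sc_c1.png")
E
```

```text
(no output)
```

View pics/top_c1.png

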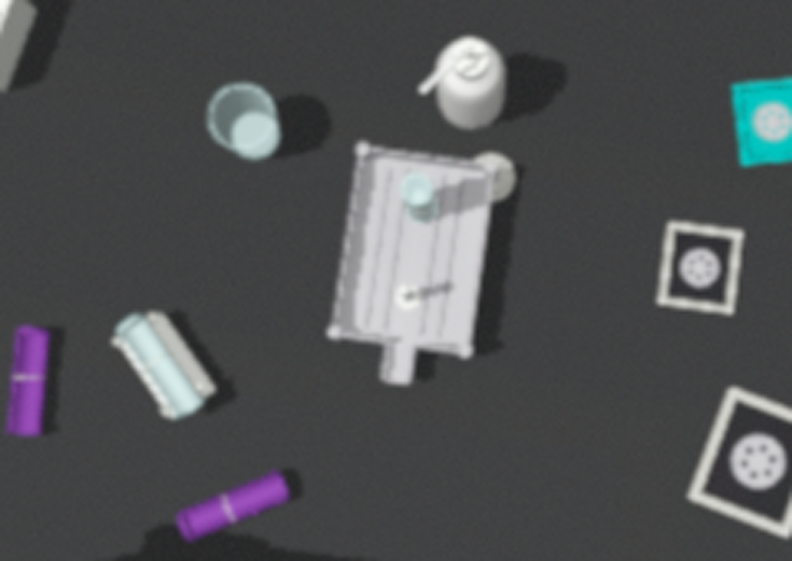

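View pics/top_jar.png

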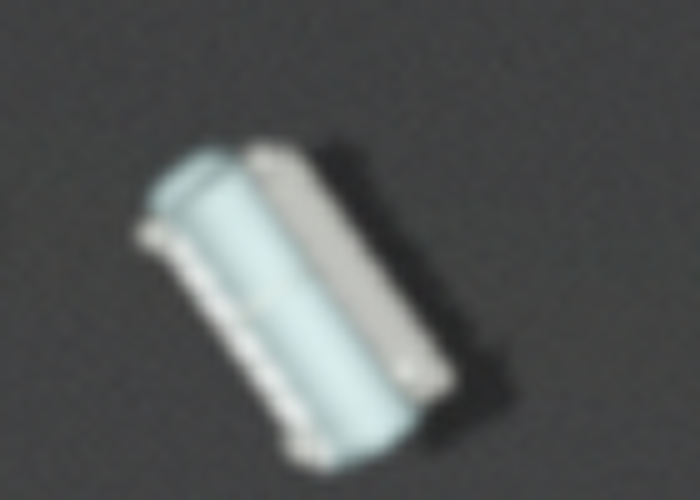

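View pics/sc_c1.png

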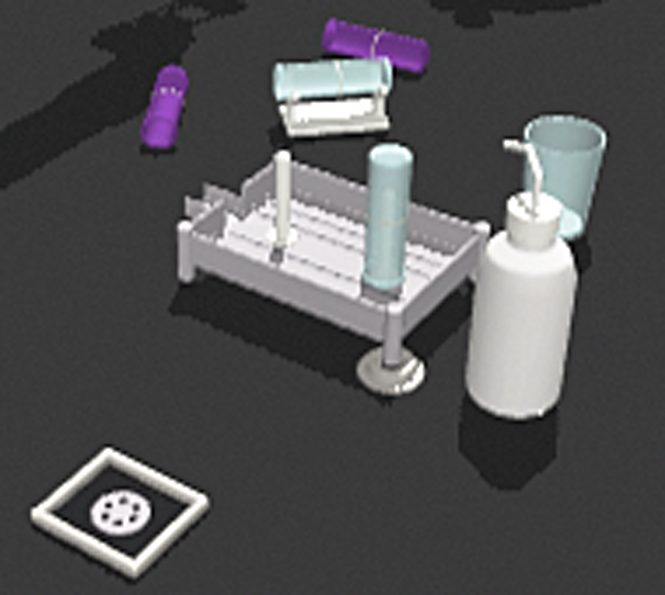

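```bash
python3 - <<'E'
from h import *
c=imaging.read_camera("top"); crop(c,222,155,75,85,7,"tray8.png")
crop(c,322,180,42,42,12,"cup12.png")
E
```

```text
(no output)
```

View pics/tray8.png

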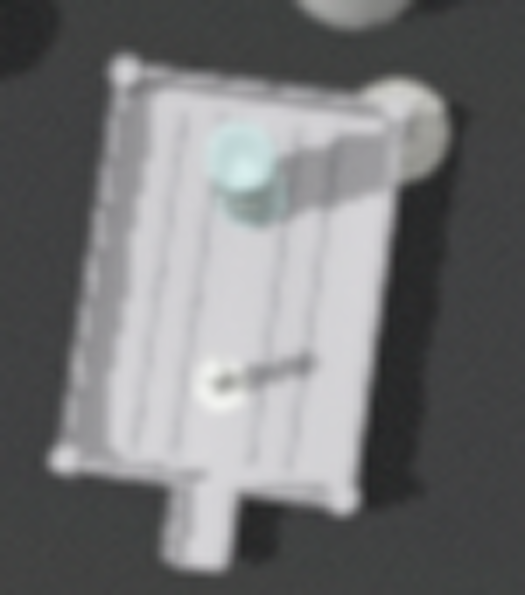

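View pics/cup12.png

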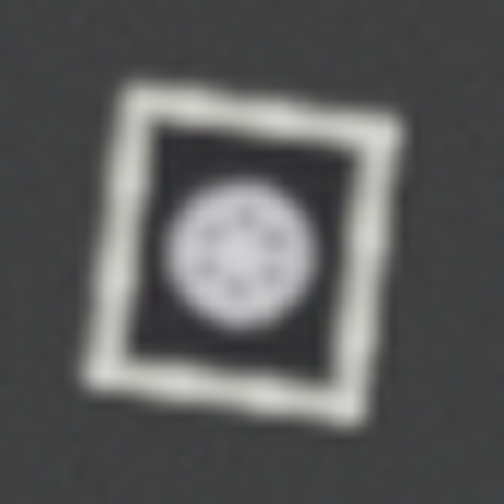

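The crop shows the tray's leg tops at (124,72), (64,460), (344,497) and about (396,112), with the ring at about (405,130). The small white cup is confirmed: its rim corners are (135,90), (400,125), (355,415) and (95,380).

```bash
python3 - <<'E'
from h import *
c=imaging.read_camera("top"); s=imaging.read_camera("scene")
f=lambda x,y,z:plane(c,222+(x+.5)/7-.5,155+(y+.5)/7-.5,z)
P={}
for n,(x,y) in dict(A=(124,72),B=(64,460),C=(344,497),H=(396,112)).items():
    P[n]=f(x,y,.062); print(n,P[n].round(4))
d=lambda a,b:np.linalg.norm(P[a]-P[b]).round(4)
print("AB",d('A','B'),"BC",d('B','C'),"AH",d('A','H'),"HC",d('H','C'))
# fit from A,B,C : H = A + C - B
print("H from ABC",(P['A']+P['C']-P['B']).round(4))
tx=(P['A']-P['B']);print("yaw x",np.degrees(np.arctan2(tx[1],tx[0])));ty=P['B']-P['C'];print("yaw from BC",np.degrees(np.arctan2(ty[1],ty[0]))-90)
print("ring", f(405,130,.012), "spout end",f(198,570,.031), "peg top ~",f(228,372,.115))
g=lambda x,y,z:plane(c,322+(x+.5)/12-.5,180+(y+.5)/12-.5,z)
q=np.array([g(*p,.011) for p in [(128,85),(403,120),(360,422),(85,383)]]);print("cup outer",q.round(4).tolist(),q.mean(0), [np.linalg.norm(q[i]-q[(i+1)%4]).round(4) for i in range(4)], g(240,254,.0))
# jar ring scene: scene crop (391,372)/3.5
print("ring scene",plane(s,210+391/3.5,130+372/3.5,.012), "cup scene", plane(s,*np.mean([[210+x/3.5,130+y/3.5] for x,y in [(108,450),(208,500),(133,575),(33,515)]],0),.009))
print("post C scene",plane(s,210+185/3.5,130+222/3.5,.062),"post H", plane(s,210+394/3.5,130+308/3.5,.062))
j=lambda x,y,z:plane(c,150+x/10,200+y/10,z)
a,b=j(195,168,.055),j(385,445,.055);print("jar ends",a,b,np.linalg.norm(a-b), np.degrees(np.arctan2(*(a-b)[1::-1])))
E
```

```text
A [0.7069 0.1196 0.062 ]
B [0.5081 0.1442 0.062 ]
C [0.492  0.0032 0.062 ]
H [ 0.689  -0.0193  0.062 ]
AB 0.2004 BC 0.1419 AH 0.1401 HC 0.1983
H from ABC [ 0.6909 -0.0213  0.062 ]
yaw x -7.045767078079526
yaw from BC -6.499635332158675
ring [ 0.68959821 -0.02444755  0.012     ] spout end [0.45551592 0.07741843 0.031     ] peg top ~ [0.54816193 0.06025357 0.115     ]
cup outer [[0.6433, -0.2195, 0.011], [0.6341, -0.3041, 0.011], [0.5408, -0.2908, 0.011], [0.5512, -0.2068, 0.011]] [ 0.59234513 -0.25529423  0.011     ] [np.float64(0.085), np.float64(0.0942), np.float64(0.0846), np.float64(0.093)] [ 0.59316848 -0.25575614  0.        ]
ring scene [ 0.70109636 -0.0360006   0.012     ] cup scene [ 0.59834433 -0.25915567  0.009     ]
post C scene [0.49408799 0.00684118 0.062     ] post H [ 0.695014   -0.02293163  0.062     ]
jar ends [0.51703775 0.3608722  0.055     ] [0.42083256 0.29009114 0.055     ] 0.119437844424087 36.343040342067745
```

```bash
cat >> h.py <<'E'
from scipy.spatial.transform import Rotation as R
import json
def rows(p1,rpy1,n,p0=None,rpy0=None,nd=2,rev=False):
    """rows from current (or given) commanded pose to target, straight & slerp"""
    o=sensors.get_obs()
    p0=np.array(o["tool_pos"] if p0 is None else p0); r0=R.from_euler("xyz",o["tool_rot"] if rpy0 is None else rpy0,degrees=True)
    r1=R.from_euler("xyz",rpy1,degrees=True); w=(r1*r0.inv()).as_rotvec()
    p=p0.copy(); r=r0; out=[]
    for i in range(1,n+1):
        pt=p0+(np.array(p1)-p0)*i/n; rt=R.from_rotvec(w*i/n)*r0
        d=(r.inv().apply(pt-p)/.03).round(nd); t=((r.inv()*rt).as_rotvec(degrees=True)/10).round(nd)
        p=p+r.apply(d*.03); r=r*R.from_rotvec(t*10,degrees=True)
        row={k:float(v)+0. for k,v in zip(["dx","dy","dz","rx","ry","rz"],[*d,*t]) if v}; out.append(row)
        if max(abs(d).max(),abs(t).max())>1: print("TOO BIG",row)
    print(json.dumps(out)); print("end",p.round(4),r.as_euler("xyz",degrees=True).round(2))
E
python3 - <<'E'
from h import *
rows([.46,.27,.30],[180,0,83.2],18)
E
```

```text
[{"dx": -0.71, "dy": -0.52, "dz": -0.14, "rz": 0.46}, {"dx": -0.76, "dy": -0.46, "dz": -0.15, "rz": 0.47}, {"dx": -0.79, "dy": -0.4, "dz": -0.14, "rz": 0.46}, {"dx": -0.82, "dy": -0.34, "dz": -0.14, "rz": 0.47}, {"dx": -0.84, "dy": -0.27, "dz": -0.15, "rz": 0.46}, {"dx": -0.87, "dy": -0.19, "dz": -0.14, "rz": 0.47}, {"dx": -0.87, "dy": -0.13, "dz": -0.14, "rz": 0.46}, {"dx": -0.89, "dy": -0.06, "dz": -0.15, "rz": 0.46}, {"dx": -0.88, "dy": 0.02, "dz": -0.14, "rz": 0.47}, {"dx": -0.88, "dy": 0.08, "dz": -0.15, "rz": 0.46}, {"dx": -0.87, "dy": 0.16, "dz": -0.14, "rz": 0.47}, {"dx": -0.86, "dy": 0.23, "dz": -0.14, "rz": 0.46}, {"dx": -0.83, "dy": 0.3, "dz": -0.15, "rz": 0.47}, {"dx": -0.81, "dy": 0.36, "dz": -0.14, "rz": 0.46}, {"dx": -0.77, "dy": 0.43, "dz": -0.14, "rz": 0.46}, {"dx": -0.74, "dy": 0.49, "dz": -0.15, "rz": 0.47}, {"dx": -0.7, "dy": 0.54, "dz": -0.14, "rz": 0.46}, {"dx": -0.65, "dy": 0.6, "dz": -0.14, "rz": 0.47}]
end [0.4599 0.27   0.2999] [1.800e+02 1.000e-02 8.318e+01]
```

>>> carry_out(
  plan=[
    {"fingers": -1, "dx": -0.71, "dy": -0.52, "dz": -0.14, "rz": 0.46},
    {"fingers": -1, "dx": -0.76, "dy": -0.46, "dz": -0.15, "rz": 0.47},
    {"fingers": -1, "dx": -0.79, "dy": -0.4, "dz": -0.14, "rz": 0.46},
    {"fingers": -1, "dx": -0.82, "dy": -0.34, "dz": -0.14, "rz": 0.47},
    {"fingers": -1, "dx": -0.84, "dy": -0.27, "dz": -0.15, "rz": 0.46},
    {"fingers": -1, "dx": -0.87, "dy": -0.19, "dz": -0.14, "rz": 0.47},
    {"fingers": -1, "dx": -0.87, "dy": -0.13, "dz": -0.14, "rz": 0.46},
    {"fingers": -1, "dx": -0.89, "dy": -0.06, "dz": -0.15, "rz": 0.46},
    {"fingers": -1, "dx": -0.88, "dy": 0.02, "dz": -0.14, "rz": 0.47},
    {"fingers": -1, "dx": -0.88, "dy": 0.08, "dz": -0.15, "rz": 0.46},
  ],
)

```text
validation failed for argument at $.pl...
```

>>> carry_out(
  plan=[
    {"fingers": -1, "dx": -0.87, "dy": 0.16, "dz": -0.14, "rz": 0.47},
    {"fingers": -1, "dx": -0.86, "dy": 0.23, "dz": -0.14, "rz": 0.46},
    {"fingers": -1, "dx": -0.83, "dy": 0.3, "dz": -0.15, "rz": 0.47},
    {"fingers": -1, "dx": -0.81, "dy": 0.36, "dz": -0.14, "rz": 0.46},
    {"fingers": -1, "dx": -0.77, "dy": 0.43, "dz": -0.14, "rz": 0.46},
    {"fingers": -1, "dx": -0.74, "dy": 0.49, "dz": -0.15, "rz": 0.47},
    {"fingers": -1, "dx": -0.7, "dy": 0.54, "dz": -0.14, "rz": 0.46},
    {"fingers": -1, "dx": -0.65, "dy": 0.6, "dz": -0.14, "rz": 0.47},
    {"fingers": -1},
    {"fingers": -1},
  ],
)

```text
validation failed for argument at $.pl...
```

```bash
cat >> h.py <<'E'
def wcam():
    o=sensors.get_obs(); c=imaging.read_camera("wrist")
    T=np.eye(4);T[:3,:3]=R.from_euler("xyz",o["tool_rot"],degrees=True).as_matrix();T[:3,3]=o["tool_pos"]
    c["extrinsics"]=np.linalg.inv(T@np.array(c["tool_from_camera"])); return c
def st():
    o=sensors.get_obs(); print({k:np.round(o[k],4).tolist() for k in ["time_s","qpos","tool_pos","tool_rot","force","grip_width"]})
    open("log.txt","a").write(json.dumps([list(map(float,o[k])) for k in ["qpos","tool_pos","tool_rot"]])+"\n")
E
python3 - <<'E'
from h import *
st(); c=wcam(); crop(c,0,0,560,420,1.4,"w1.png"); print(proj(c,[.469,.325,.048]),proj(c,[.517,.361,.048]),proj(c,[.421,.29,.048]))
E
```

```text
{'time_s': 0.4, 'qpos': [-75.9698, 18.399, -4.0163, 83.1175, 1.2944, 78.5413, -3.2595], 'tool_pos': [0.1487, 0.6327, 0.2224], 'tool_rot': [-179.9874, 0.0025, 166.7793], 'force': [-0.4164, -0.3173, 0.0183], 'grip_width': 0.087}
[110.64670663 457.54554069] [147.3703205  477.73753149] [ 72.76907885 436.20682085]
```

View pics/w1.png

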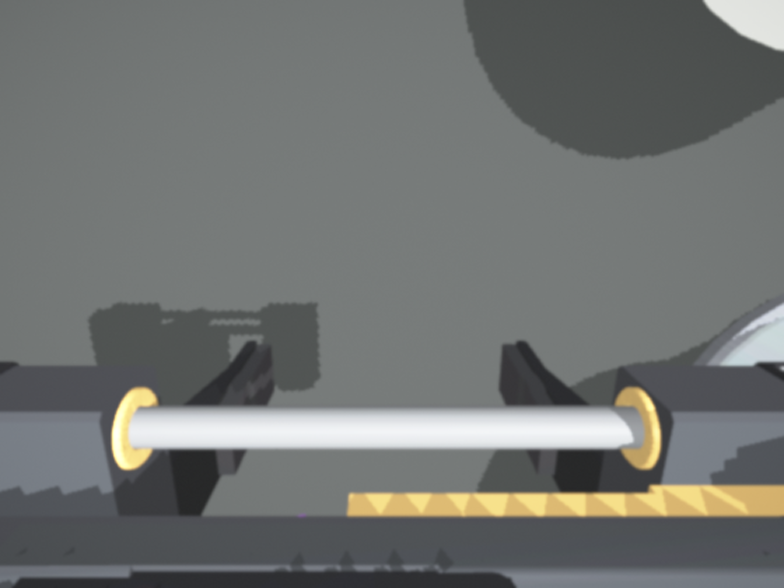

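The rows were refused, and the view is unchanged because the arm did not move. The rows may need every field, so I'll test with one full row.

>>> carry_out(
  plan=[
    {"fingers": -1, "dx": -0.71, "dy": -0.52, "dz": -0.14, "rx": 0, "ry": 0, "rz": 0.46},
  ],
)

```text
time_s: 0.57
tool_pos: [0.1636, 0.6134, 0.2261]
tool_rot: [-180.0, -0.1, 162.3]
force: [0.6, -0.8, -0.0]
grip_width: 0.0867
```

>>> carry_out(
  plan=[
    {"fingers": -1, "dx": -0.76, "dy": -0.46, "dz": -0.15, "rx": 0, "ry": 0, "rz": 0.47},
    {"fingers": -1, "dx": -0.79, "dy": -0.4, "dz": -0.14, "rx": 0, "ry": 0, "rz": 0.46},
    {"fingers": -1, "dx": -0.82, "dy": -0.34, "dz": -0.14, "rx": 0, "ry": 0, "rz": 0.47},
    {"fingers": -1, "dx": -0.84, "dy": -0.27, "dz": -0.15, "rx": 0, "ry": 0, "rz": 0.46},
    {"fingers": -1, "dx": -0.87, "dy": -0.19, "dz": -0.14, "rx": 0, "ry": 0, "rz": 0.47},
    {"fingers": -1, "dx": -0.87, "dy": -0.13, "dz": -0.14, "rx": 0, "ry": 0, "rz": 0.46},
    {"fingers": -1, "dx": -0.89, "dy": -0.06, "dz": -0.15, "rx": 0, "ry": 0, "rz": 0.46},
    {"fingers": -1, "dx": -0.88, "dy": 0.02, "dz": -0.14, "rx": 0, "ry": 0, "rz": 0.47},
    {"fingers": -1, "dx": -0.88, "dy": 0.08, "dz": -0.15, "rx": 0, "ry": 0, "rz": 0.46},
  ],
)

```text
time_s: 1.7
tool_pos: [0.3227, 0.4299, 0.2661]
tool_rot: [180.0, -0.0, 120.1]
force: [0.6, 0.1, 0.3]
grip_width: 0.0871
```

>>> carry_out(
  plan=[
    {"fingers": -1, "dx": -0.87, "dy": 0.16, "dz": -0.14, "rx": 0, "ry": 0, "rz": 0.47},
    {"fingers": -1, "dx": -0.86, "dy": 0.23, "dz": -0.14, "rx": 0, "ry": 0, "rz": 0.46},
    {"fingers": -1, "dx": -0.83, "dy": 0.3, "dz": -0.15, "rx": 0, "ry": 0, "rz": 0.47},
    {"fingers": -1, "dx": -0.81, "dy": 0.36, "dz": -0.14, "rx": 0, "ry": 0, "rz": 0.46},
    {"fingers": -1, "dx": -0.77, "dy": 0.43, "dz": -0.14, "rx": 0, "ry": 0, "rz": 0.46},
    {"fingers": -1, "dx": -0.74, "dy": 0.49, "dz": -0.15, "rx": 0, "ry": 0, "rz": 0.47},
    {"fingers": -1, "dx": -0.7, "dy": 0.54, "dz": -0.14, "rx": 0, "ry": 0, "rz": 0.46},
    {"fingers": -1, "dx": -0.65, "dy": 0.6, "dz": -0.14, "rx": 0, "ry": 0, "rz": 0.47},
    {"fingers": -1, "dx": 0, "dy": 0, "dz": 0, "rx": 0, "ry": 0, "rz": 0},
  ],
)

```text
time_s: 2.82
tool_pos: [0.462, 0.2674, 0.3005]
tool_rot: [179.9, -0.0, 82.8]
force: [-0.6, 0.1, -0.6]
grip_width: 0.0873
```

```bash
python3 - <<'E'
from h import *
st(); c=wcam(); crop(c,0,0,560,420,1.4,"w2.png"); print(proj(c,[.469,.325,.048]),proj(c,[.517,.361,.048]),proj(c,[.421,.29,.048]))
E
```

```text
{'time_s': 2.825, 'qpos': [-52.4754, 2.1967, 20.2471, 93.2995, -0.7219, 84.5895, -39.3641], 'tool_pos': [0.462, 0.2674, 0.3005], 'tool_rot': [179.9348, -0.0001, 82.8104], 'force': [-0.5881, 0.0784, -0.6322], 'grip_width': 0.0873}
[275.30831838 123.92590004] [312.10639489  87.29035923] [240.54799121 157.61177354]
```

View pics/w2.png

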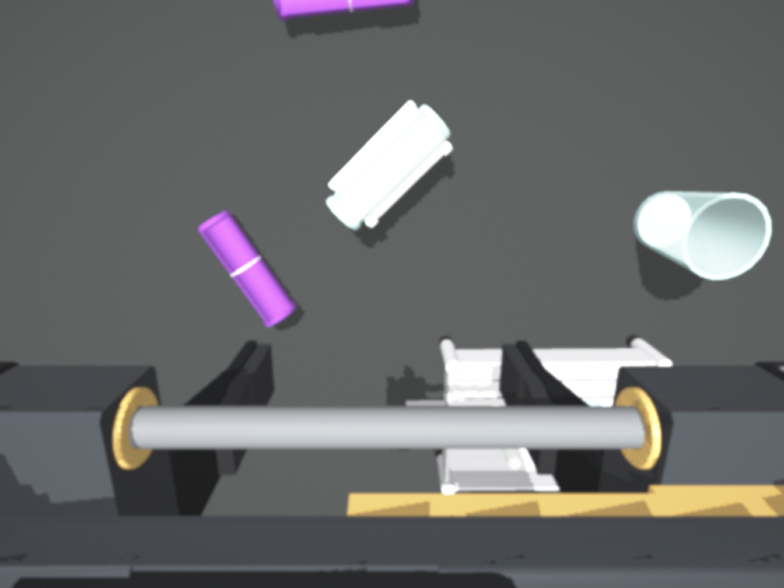

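The wrist view shows the clear jar in its white rest at (390,165), the purple look-alikes at (245,268) and (345,5), and the tray at lower right. I'll enlarge the jar to see which end is the mouth.

```bash
python3 - <<'E'
from h import *
c=wcam(); crop(c,225,62,105,108,5.5,"w2jar.png")
g=lambda x,y,z:plane(c,225+(x+.5)/5.5-.5,62+(y+.5)/5.5-.5,z)
np.savez("w2.npz",m=c["mtx"],e=c["extrinsics"])
E
```

```text
(no output)
```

View pics/w2jar.png

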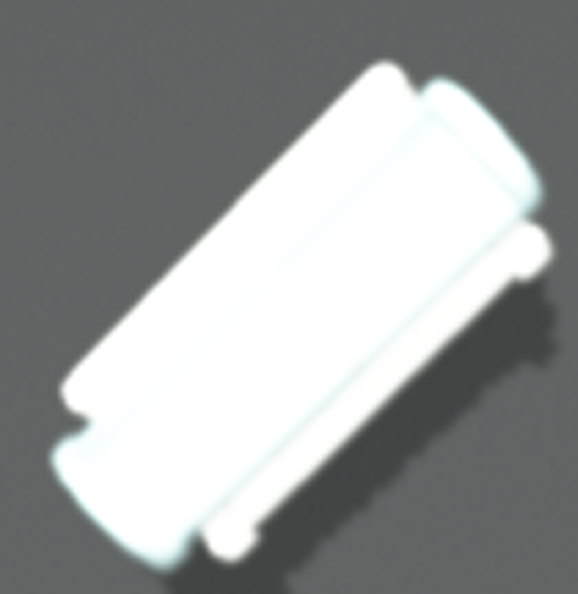

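```bash
python3 - <<'E'
from h import *
rows([.536,.176,.038],[180,0,83.2],12)
E
```

```text
[{"dx": -0.24, "dy": 0.24, "dz": 0.73}, {"dx": -0.23, "dy": 0.24, "dz": 0.72}, {"dx": -0.24, "dy": 0.25, "dz": 0.73}, {"dx": -0.23, "dy": 0.24, "dz": 0.73}, {"dx": -0.24, "dy": 0.24, "dz": 0.73}, {"dx": -0.23, "dy": 0.24, "dz": 0.72}, {"dx": -0.24, "dy": 0.24, "dz": 0.73}, {"dx": -0.23, "dy": 0.25, "dz": 0.73}, {"dx": -0.24, "dy": 0.24, "dz": 0.72}, {"dx": -0.23, "dy": 0.24, "dz": 0.73}, {"dx": -0.24, "dy": 0.24, "dz": 0.73}, {"dx": -0.23, "dy": 0.24, "dz": 0.73}]
end [0.5359 0.1761 0.0379] [-1.7996e+02 -2.0000e-02  8.3170e+01]
```

>>> carry_out(
  plan=[
    {"fingers": 1, "dx": -0.24, "dy": 0.24, "dz": 0.73, "rx": 0, "ry": 0, "rz": 0},
    {"fingers": 1, "dx": -0.24, "dy": 0.24, "dz": 0.73, "rx": 0, "ry": 0, "rz": 0},
    {"fingers": 1, "dx": -0.24, "dy": 0.24, "dz": 0.73, "rx": 0, "ry": 0, "rz": 0},
    {"fingers": 1, "dx": -0.23, "dy": 0.24, "dz": 0.73, "rx": 0, "ry": 0, "rz": 0},
    {"fingers": 1, "dx": -0.24, "dy": 0.24, "dz": 0.73, "rx": 0, "ry": 0, "rz": 0},
    {"fingers": 1, "dx": -0.23, "dy": 0.24, "dz": 0.73, "rx": 0, "ry": 0, "rz": 0},
    {"fingers": 1, "dx": -0.24, "dy": 0.24, "dz": 0.73, "rx": 0, "ry": 0, "rz": 0},
    {"fingers": 1, "dx": -0.23, "dy": 0.24, "dz": 0.73, "rx": 0, "ry": 0, "rz": 0},
    {"fingers": 1, "dx": -0.24, "dy": 0.24, "dz": 0.73, "rx": 0, "ry": 0, "rz": 0},
    {"fingers": 1, "dx": -0.23, "dy": 0.24, "dz": 0.72, "rx": 0, "ry": 0, "rz": 0},
    {"fingers": 1, "dx": -0.24, "dy": 0.24, "dz": 0.4, "rx": 0, "ry": 0, "rz": 0},
    {"fingers": 1, "dx": 0, "dy": 0, "dz": 0, "rx": 0, "ry": 0, "rz": 0},
  ],
)

```text
time_s: 4.42
tool_pos: [0.5288, 0.1828, 0.0685]
tool_rot: [-179.9, 0.1, 83.2]
force: [-0.6, -0.8, 0.6]
grip_width: 0.0003
```

```bash
python3 - <<'E'
from h import *
st(); c=imaging.read_camera("scene"); crop(c,220,120,190,140,4,"s3.png")
c=imaging.read_camera("top"); crop(c,180,140,150,110,5,"t3.png")
E
```

```text
{'time_s': 4.425, 'qpos': [-43.2586, 15.5834, 24.546, 106.9658, -7.445, 59.1155, -22.5071], 'tool_pos': [0.5288, 0.1828, 0.0685], 'tool_rot': [-179.9191, 0.0657, 83.1576], 'force': [-0.6365, -0.7894, 0.5651], 'grip_width': 0.0003}
```

View pics/s3.png

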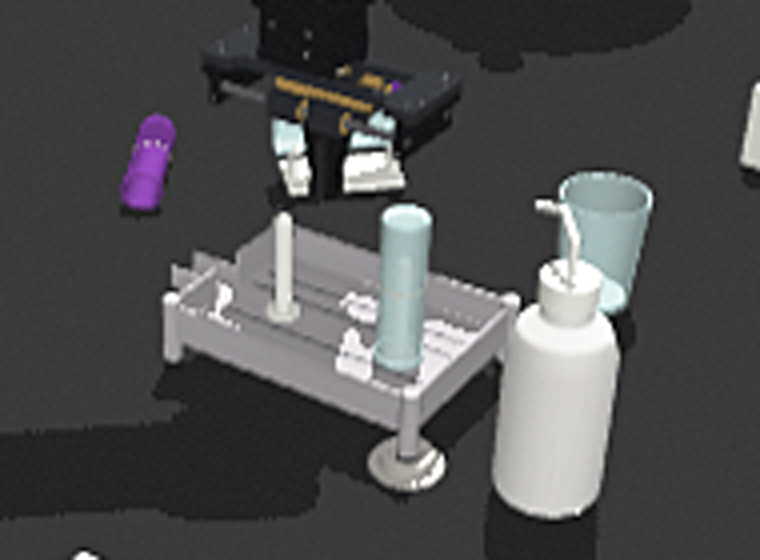

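View pics/t3.png

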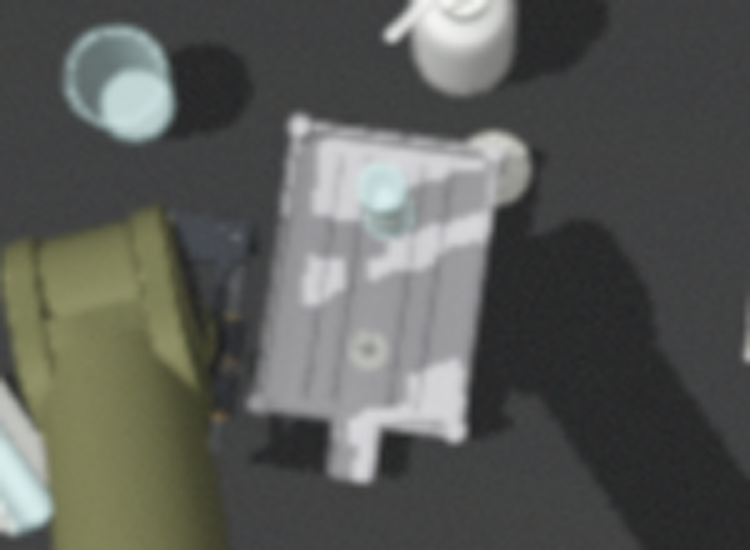

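>>> carry_out(
  plan=[
    {"fingers": 1, "dx": -0.1, "dy": 0.13, "dz": 0.5, "rx": 0, "ry": 0, "rz": 0},
    {"fingers": 1, "dx": -0.1, "dy": 0.13, "dz": 0.52, "rx": 0, "ry": 0, "rz": 0},
    {"fingers": 1, "dx": -0.35, "dy": 0, "dz": 0, "rx": 0, "ry": 0, "rz": 0},
    {"fingers": 1, "dx": -0.35, "dy": 0, "dz": 0, "rx": 0, "ry": 0, "rz": 0},
    {"fingers": 1, "dx": 0, "dy": 0, "dz": 0, "rx": 0, "ry": 0, "rz": 0},
  ],
)

```text
time_s: 5.15
tool_pos: [0.534, 0.154, 0.0391]
tool_rot: [180.0, -0.0, 83.0]
force: [0.5, -0.3, 0.3]
grip_width: 0.0003
```

```bash
python3 - <<'E'
from h import *
st(); c=wcam(); crop(c,0,0,560,420,1.4,"w4.png")
c=imaging.read_camera("top"); crop(c,180,140,150,110,5,"t4.png")
E
```

```text
{'time_s': 5.15, 'qpos': [-40.6468, 17.339, 25.0347, 108.8855, -8.7905, 55.6047, -18.581], 'tool_pos': [0.534, 0.154, 0.0391], 'tool_rot': [179.9717, -0.0116, 83.0489], 'force': [0.5265, -0.3039, 0.2966], 'grip_width': 0.0003}
```

View pics/w4.png

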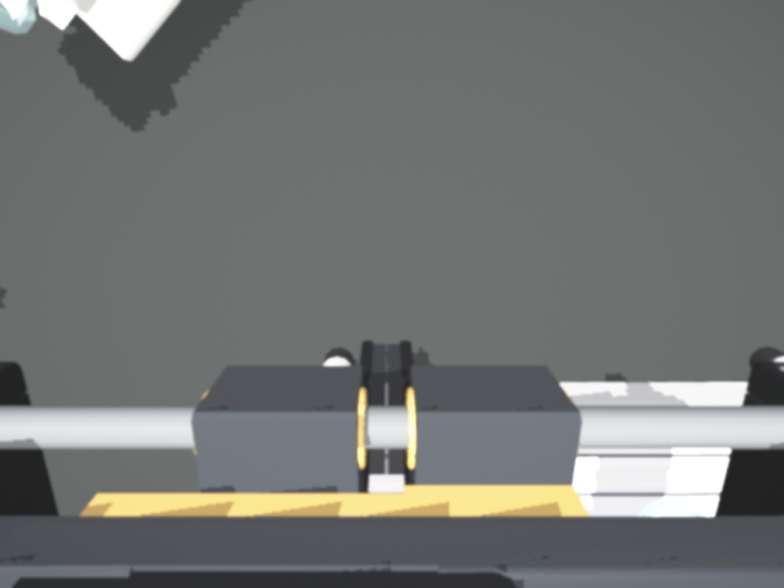

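View pics/t4.png

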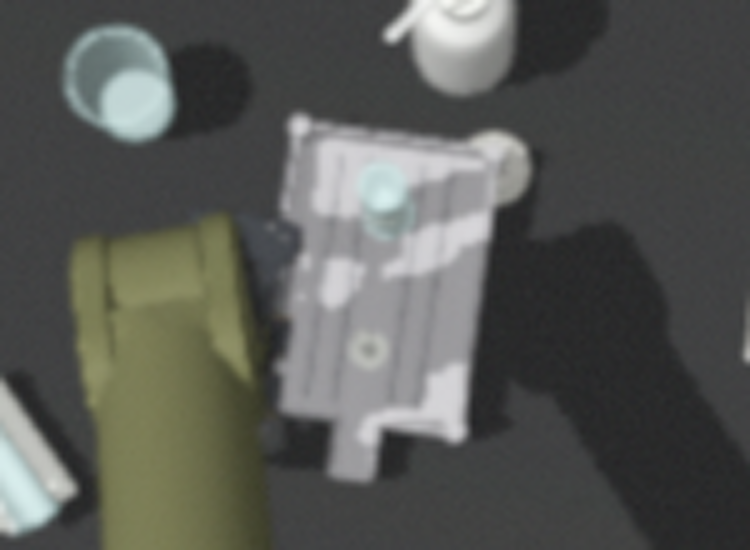

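The fingers are close beside the leg, at (387,360) against the leg at (340,360), and about 3 mm from the wall. Starting the swing.

>>> carry_out(
  plan=[
    {"fingers": 1, "dx": -0.1, "dy": 0, "dz": 0, "rx": 0, "ry": 0, "rz": 0},
    {"fingers": 1, "dx": -0.21, "dy": -0.17, "dz": 0, "rx": 0, "ry": 0, "rz": -0.2},
    {"fingers": 1, "dx": -0.32, "dy": -0.25, "dz": 0, "rx": 0, "ry": 0, "rz": -0.3},
    {"fingers": 1, "dx": -0.42, "dy": -0.34, "dz": 0, "rx": 0, "ry": 0, "rz": -0.4},
    {"fingers": 1, "dx": -0.42, "dy": -0.34, "dz": 0, "rx": 0, "ry": 0, "rz": -0.4},
    {"fingers": 1, "dx": -0.42, "dy": -0.34, "dz": 0, "rx": 0, "ry": 0, "rz": -0.4},
  ],
)

```text
time_s: 6.0
tool_pos: [0.4905, 0.1, 0.0392]
tool_rot: [179.9, -0.1, 100.4]
force: [2.3, 4.1, -0.0]
grip_width: 0.0006
```

```bash
python3 - <<'E'
from h import *
st(); c=imaging.read_camera("scene"); crop(c,220,120,190,140,4,"s5.png")
c=imaging.read_camera("top"); crop(c,180,140,150,110,5,"t5.png")
E
```

```text
{'time_s': 6.0, 'qpos': [-36.9681, 10.6665, 24.3853, 116.4632, -5.5486, 53.7817, 0.7592], 'tool_pos': [0.4905, 0.1, 0.0392], 'tool_rot': [179.8551, -0.0977, 100.4419], 'force': [2.343, 4.0795, -0.0382], 'grip_width': 0.0006}
```

View pics/s5.png

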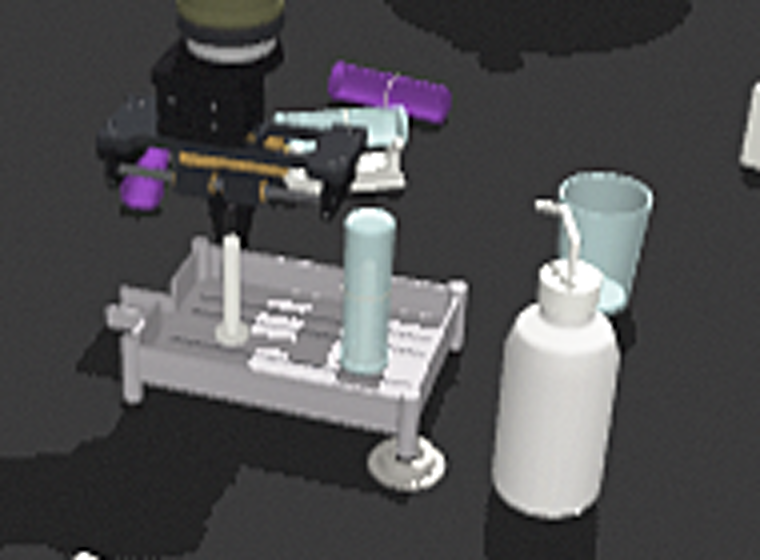

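View pics/t5.png

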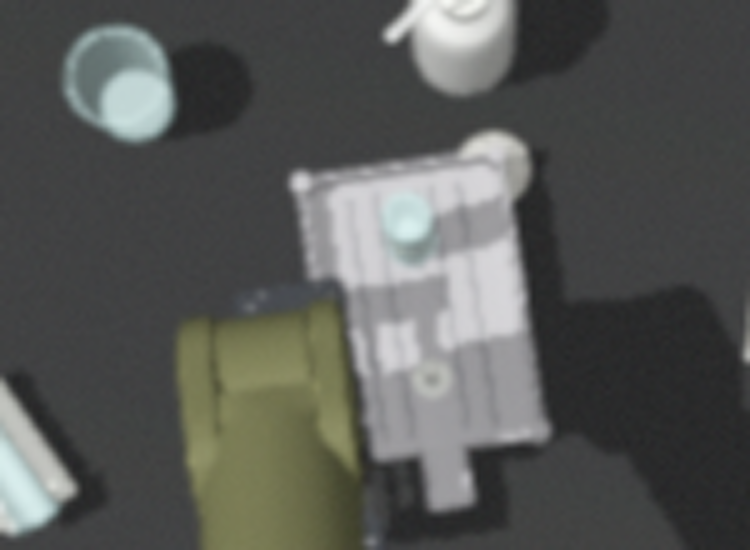

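The tray is turning with about 4.7 N, its foot is still in the ring, and the dry jar rides along. Continuing.

>>> carry_out(
  plan=[
    {"fingers": 1, "dx": -0.42, "dy": -0.34, "dz": 0, "rx": 0, "ry": 0, "rz": -0.4},
    {"fingers": 1, "dx": -0.42, "dy": -0.34, "dz": 0, "rx": 0, "ry": 0, "rz": -0.4},
    {"fingers": 1, "dx": -0.42, "dy": -0.34, "dz": 0, "rx": 0, "ry": 0, "rz": -0.4},
    {"fingers": 1, "dx": -0.42, "dy": -0.34, "dz": 0, "rx": 0, "ry": 0, "rz": -0.4},
    {"fingers": 1, "dx": -0.42, "dy": -0.34, "dz": 0, "rx": 0, "ry": 0, "rz": -0.4},
    {"fingers": 1, "dx": -0.42, "dy": -0.34, "dz": 0, "rx": 0, "ry": 0, "rz": -0.4},
  ],
)

```text
time_s: 6.85
tool_pos: [0.4594, 0.0094, 0.0391]
tool_rot: [179.9, -0.1, 124.3]
force: [0.1, 5.6, 1.7]
grip_width: 0.0006
```

```bash
python3 - <<'E'
from h import *
st()
p=sensors.get_obs()["tool_pos"]-np.array([.690,-.021,0]); yaw=np.radians(-7+17+24)
print("tray-frame tip if yaw=rz tot", p[0]*np.cos(yaw)+p[1]*np.sin(yaw), -p[0]*np.sin(yaw)+p[1]*np.cos(yaw))
c=imaging.read_camera("top"); crop(c,180,140,150,110,5,"t6.png")
E
```

```text
{'time_s': 6.85, 'qpos': [-29.5736, 5.6914, 26.3881, 121.7847, -3.3405, 53.1134, 33.0553], 'tool_pos': [0.4594, 0.0094, 0.0391], 'tool_rot': [179.8849, -0.1, 124.3491], 'force': [0.1251, 5.5642, 1.667], 'grip_width': 0.0006}
tray-frame tip if yaw=rz tot -0.1741698779416619 0.15416290628968768
```

View pics/t6.png

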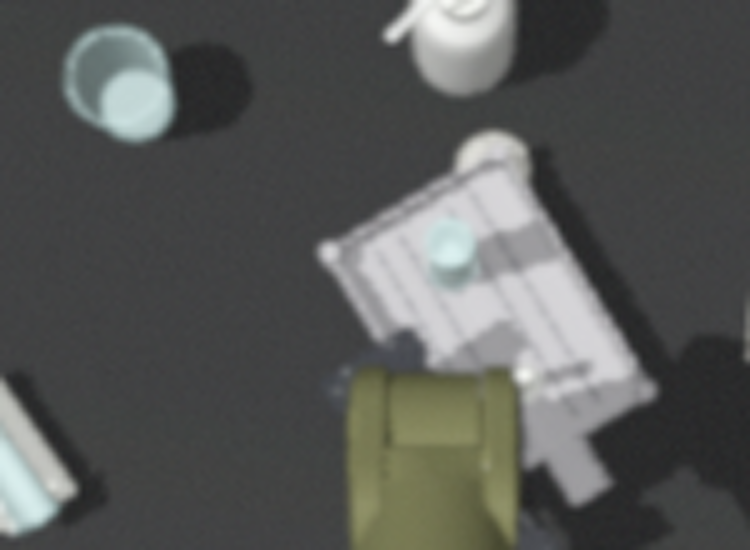

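Halfway round, with the foot in its ring and contact held. Continuing.

>>> carry_out(
  plan=[
    {"fingers": 1, "dx": -0.42, "dy": -0.34, "dz": 0, "rx": 0, "ry": 0, "rz": -0.4},
    {"fingers": 1, "dx": -0.42, "dy": -0.34, "dz": 0, "rx": 0, "ry": 0, "rz": -0.4},
    {"fingers": 1, "dx": -0.42, "dy": -0.34, "dz": 0, "rx": 0, "ry": 0, "rz": -0.4},
    {"fingers": 1, "dx": -0.42, "dy": -0.34, "dz": 0, "rx": 0, "ry": 0, "rz": -0.4},
    {"fingers": 1, "dx": -0.42, "dy": -0.34, "dz": 0, "rx": 0, "ry": 0, "rz": -0.4},
    {"fingers": 1, "dx": -0.42, "dy": -0.34, "dz": 0, "rx": 0, "ry": 0, "rz": -0.4},
    {"fingers": 1, "dx": -0.42, "dy": -0.34, "dz": 0, "rx": 0, "ry": 0, "rz": -0.4},
    {"fingers": 1, "dx": -0.42, "dy": -0.34, "dz": 0, "rx": 0, "ry": 0, "rz": -0.4},
    {"fingers": 1, "dx": -0.42, "dy": -0.34, "dz": 0, "rx": 0, "ry": 0, "rz": -0.4},
    {"fingers": 1, "dx": -0.42, "dy": -0.34, "dz": 0, "rx": 0, "ry": 0, "rz": -0.4},
    {"fingers": 1, "dx": 0, "dy": 0, "dz": 0, "rx": 0, "ry": 0, "rz": 0},
  ],
)

```text
time_s: 8.28
tool_pos: [0.4934, -0.1472, 0.0378]
tool_rot: [-179.9, -0.3, 164.1]
force: [-4.4, 1.2, 2.6]
grip_width: 0.0003
```

```bash
python3 - <<'E'
from h import *
st()
c=imaging.read_camera("top"); crop(c,250,140,120,100,6.5,"t7.png")
c=imaging.read_camera("scene"); crop(c,190,150,190,160,4,"s7.png")
E
```

```text
{'time_s': 8.275, 'qpos': [-13.5523, 13.3147, 30.0897, 114.4113, -8.0771, 54.5639, 94.6526], 'tool_pos': [0.4934, -0.1472, 0.0378], 'tool_rot': [-179.9429, -0.2755, 164.0521], 'force': [-4.3798, 1.166, 2.5921], 'grip_width': 0.0003}
```

View pics/t7.png

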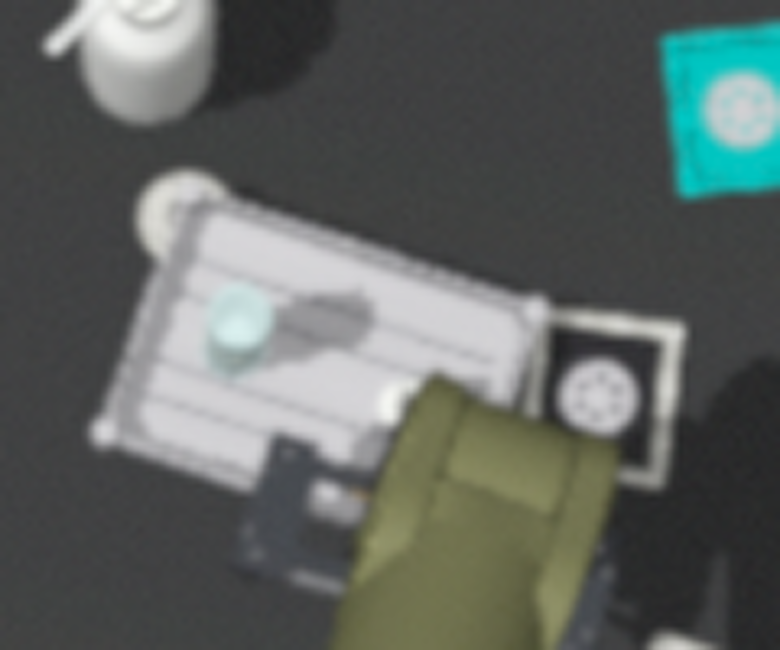

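View pics/s7.png

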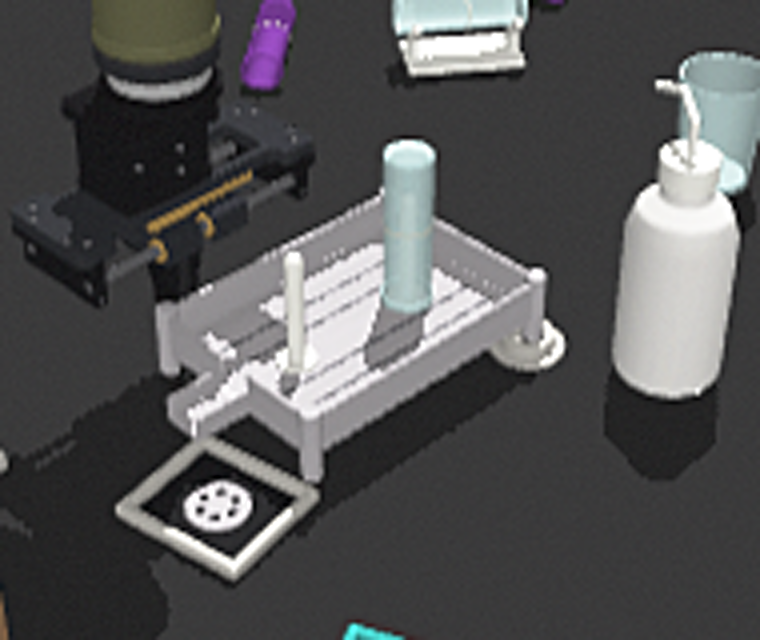

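```bash
cat >> h.py <<'E'
CUP=np.array([.5925,-.2555])
def trayfit(obs):
    "obs: list of (tray_xy, world_xy) -> yaw, origin"
    a=np.array([o[0] for o in obs],float);b=np.array([o[1] for o in obs],float)
    ac,bc=a-a.mean(0),b-b.mean(0); yaw=np.arctan2((ac[:,0]*bc[:,1]-ac[:,1]*bc[:,0]).sum(),(ac*bc).sum())
    Rm=np.array([[np.cos(yaw),-np.sin(yaw)],[np.sin(yaw),np.cos(yaw)]]); o=b.mean(0)-Rm@a.mean(0)
    print("yaw",np.degrees(yaw).round(2),"origin",o.round(4),"resid",[(np.linalg.norm(Rm@x+o-y)*1e3).round(1) for x,y in zip(a,b)])
    lip=Rm@[-.243,.07]+o; print("lip",lip.round(4),"to cup",np.linalg.norm(lip-CUP).round(4),"peg",(Rm@[-.15,.07]+o).round(4))
    v=CUP-o; tgt=np.degrees(np.arctan2(v[1],v[0])-np.arctan2(.07,-.243)); print("turn still",((tgt-np.degrees(yaw)+180)%360-180).round(2))
    return Rm,o
E
python3 - <<'E'
from h import *
c=imaging.read_camera("top")
f=lambda x,y,z:plane(c,250+(x+.5)/6.5-.5,140+(y+.5)/6.5-.5,z)[:2]
trayfit([((0,.14),f(104,433,.062)),((-.2,0),f(538,310,.062)),((0,0),f(197,193,.062))])
E
```

```text
yaw 71.68 origin [ 0.6941 -0.0234] resid [np.float64(2.3), np.float64(1.3), np.float64(2.1)]
lip [ 0.5513 -0.2321] to cup 0.0474 peg [ 0.5805 -0.1438]
turn still 10.74
```

>>> carry_out(
  plan=[
    {"fingers": 1, "dx": -0.32, "dy": -0.25, "dz": 0, "rx": 0, "ry": 0, "rz": -0.3},
    {"fingers": 1, "dx": -0.32, "dy": -0.25, "dz": 0, "rx": 0, "ry": 0, "rz": -0.3},
    {"fingers": 1, "dx": -0.32, "dy": -0.25, "dz": 0, "rx": 0, "ry": 0, "rz": -0.3},
    {"fingers": 1, "dx": 0, "dy": 0, "dz": 0, "rx": 0, "ry": 0, "rz": 0},
  ],
)

```text
time_s: 8.93
tool_pos: [0.5181, -0.1764, 0.0383]
tool_rot: [-179.9, -0.0, 173.1]
force: [-2.8, -0.9, -0.6]
grip_width: 0.0003
```

```bash
python3 - <<'E'
from h import *
st()
c=imaging.read_camera("top"); crop(c,250,140,120,100,6.5,"t8.png")
c=imaging.read_camera("scene"); crop(c,190,150,190,160,4,"s8.png")
E
```

```text
{'time_s': 8.925, 'qpos': [-9.5937, 16.8992, 29.1639, 110.1855, -9.8163, 55.3541, 107.1815], 'tool_pos': [0.5181, -0.1764, 0.0383], 'tool_rot': [-179.9211, -0.0175, 173.057], 'force': [-2.8395, -0.8951, -0.5936], 'grip_width': 0.0003}
```

View pics/t8.png

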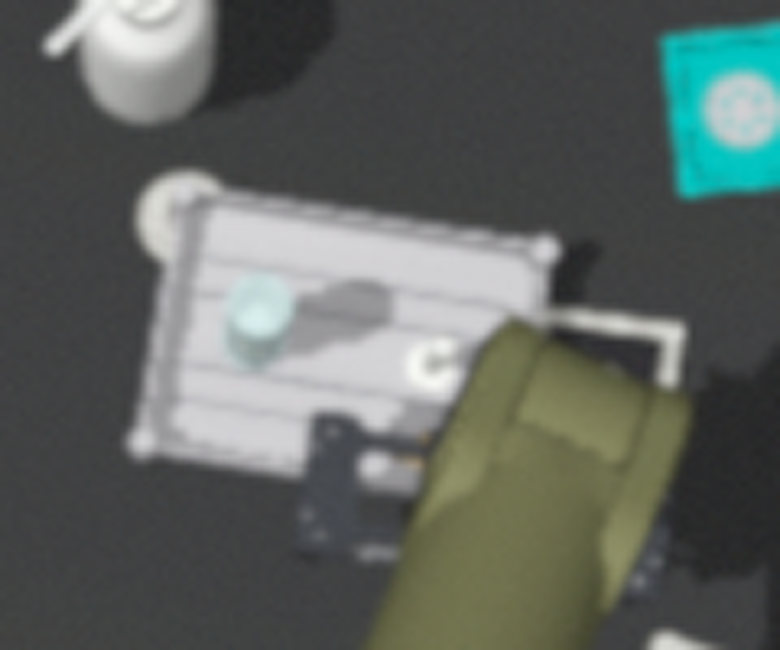

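View pics/s8.png

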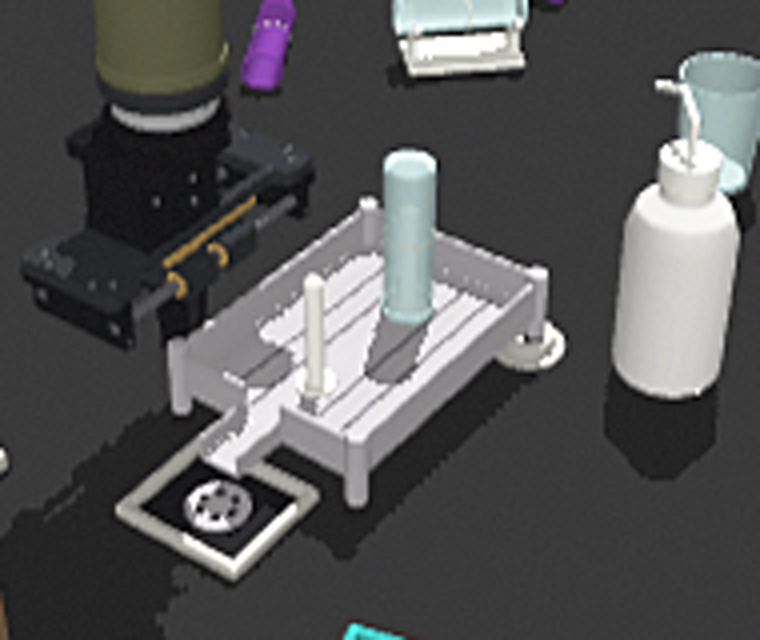

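```bash
python3 - <<'E'
from h import *
c=imaging.read_camera("top"); s=imaging.read_camera("scene")
f=lambda x,y,z:plane(c,250+(x+.5)/6.5-.5,140+(y+.5)/6.5-.5,z)[:2]
g=lambda x,y,z:plane(s,190+(x+.5)/4-.5,150+(y+.5)/4-.5,z)[:2]
trayfit([((0,.14),f(143,443,.062)),((-.2,0),f(546,248,.062)),((0,0),f(192,193,.062))])
print("scene");trayfit([((0,.14),g(369,203,.062)),((-.2,0),g(357,440,.062)),((0,0),g(538,274,.062)),((-.2,.14),g(179,345,.062))])
print("ring",g(533,342,.006), f(189,218,.012), "cup",g(217,506,0.005))
E
```

```text
yaw 81.78 origin [ 0.6944 -0.0203] resid [np.float64(1.8), np.float64(1.4), np.float64(2.5)]
lip [ 0.5904 -0.2508] to cup 0.0052 peg [ 0.6037 -0.1587]
turn still 0.87
scene
yaw 81.62 origin [ 0.6996 -0.0213] resid [np.float64(2.0), np.float64(3.4), np.float64(0.8), np.float64(1.4)]
lip [ 0.5949 -0.2515] to cup 0.0047 peg [ 0.6085 -0.1595]
turn still -0.13
ring [ 0.69903749 -0.02273309] [ 0.68964386 -0.02159239] cup [ 0.59549018 -0.25753362]
```

The tray is done: the lip is about 5 mm from the cup's middle in both views and the foot is in its ring. I'll back off, lift, and fit the arm's kinematics from the logged poses to plan the jar turn.

>>> carry_out(
  plan=[
    {"fingers": 1, "dx": 0.4, "dy": 0, "dz": 0, "rx": 0, "ry": 0, "rz": 0},
    {"fingers": 1, "dx": 0.7, "dy": 0, "dz": -0.2, "rx": 0, "ry": 0, "rz": 0},
    {"fingers": -1, "dx": 0.2, "dy": 0, "dz": -1, "rx": 0, "ry": 0, "rz": 0},
    {"fingers": -1, "dx": 0, "dy": 0, "dz": -1, "rx": 0, "ry": 0, "rz": 0},
    {"fingers": -1, "dx": 0, "dy": 0, "dz": -1, "rx": 0, "ry": 0, "rz": 0},
    {"fingers": -1, "dx": 0, "dy": 0, "dz": -1, "rx": 0, "ry": 0, "rz": 0},
    {"fingers": -1, "dx": 0, "dy": 0, "dz": -1, "rx": 0, "ry": 0, "rz": 0},
    {"fingers": -1, "dx": 0, "dy": 0, "dz": -1, "rx": 0, "ry": 0, "rz": 0},
  ],
)

```text
time_s: 10.12
tool_pos: [0.4799, -0.1702, 0.2262]
tool_rot: [179.9, 0.1, 173.2]
force: [0.5, 1.0, -0.0]
grip_width: 0.0526
```

```bash
python3 - <<'E'
from h import *
import itertools
st()
D=[json.loads(l) for l in open("log.txt")]
best=[]
for s in itertools.product([1,-1],repeat=7):
    rel=[]
    for q,p,e in D:
        r=R.identity()
        for i,a in enumerate("zyzyzyz"): r=r*R.from_euler(a,s[i]*q[i],degrees=True)
        rel.append(r.inv()*R.from_euler("xyz",e,degrees=True))
    m=R.concatenate(rel).mean(); err=max((m.inv()*x).magnitude() for x in rel)
    best.append((np.degrees(err),s,m.as_euler("xyz",degrees=True).round(1).tolist()))
best.sort(); print(*best[:4],sep="\n")
s=best[0][1]
A=[];b=[]
for q,p,e in D:
    rs=[R.identity()]
    for i,a in enumerate("zyzyzyz"): rs.append(rs[-1]*R.from_euler(a,s[i]*q[i],degrees=True))
    z=np.array([0,0,1.]);x=np.array([1.,0,0])
    A.append(np.column_stack([z,rs[1].apply(x),rs[2].apply(z),rs[2].apply(x),rs[4].apply(x),rs[4].apply(z),rs[6].apply(x),rs[6].apply(z)]));b.append(p)
A=np.vstack(A);b=np.hstack(b);x,res,rk,sv=np.linalg.lstsq(A,b,rcond=1e-3);print(x.round(4),rk,abs(A@x-b).max(),sv.round(3))
E
```

```text
{'time_s': 10.125, 'qpos': [-13.3571, 0.2285, 30.2755, 103.6087, -0.211, 76.0605, 100.171], 'tool_pos': [0.4799, -0.1702, 0.2262], 'tool_rot': [179.9352, 0.1472, 173.2023], 'force': [0.5025, 1.0169, -0.0317], 'grip_width': 0.0526}
(np.float64(3.941362772272538e-14), (-1, 1, -1, 1, -1, 1, -1), [0.0, 0.0, 90.0])
(np.float64(0.5115537786520216), (-1, -1, -1, -1, -1, -1, -1), [-0.0, 0.1, 90.0])
(np.float64(16.4866925681819), (-1, 1, -1, 1, 1, 1, -1), [-2.2, 3.6, 95.3])
(np.float64(16.639635918856627), (-1, -1, -1, -1, 1, -1, -1), [2.2, -3.6, 95.3])
[-0.0631 -0.0469  0.4669 -0.0022 -0.0026  0.5106 -0.0518  0.0582] 7 0.029167332208908547 [5.969e+00 5.816e+00 1.394e+00 5.350e-01 4.570e-01 2.610e-01 2.110e-01
 5.000e-03]
```

```bash
cat > fk.py <<'E'
from h import *
S=(-1,1,-1,1,-1,1,-1)
def frames(q):
    rs=[R.identity()]
    for i,a in enumerate("zyzyzyz"): rs.append(rs[-1]*R.from_euler(a,S[i]*q[i],degrees=True))
    return rs
def cols(q,names):
    rs=frames(q); ax=dict(x=[1,0,0],y=[0,1,0],z=[0,0,1.])
    return np.column_stack([rs[int(n[0])].apply(ax[n[1]]) for n in names])
E
python3 - <<'E'
from fk import *
D=[json.loads(l) for l in open("log.txt")]
b=np.hstack([d[1] for d in D])
for names in [["0z","1x","3z","3x","4x","4z","6z"],["0z","3z","3x","4x","5z","5x","6x","6z"],["0z","1x","1y","3z","3x","3y","5x","5y","5z","6x","6z","7x","7y"],["0z","1y","3z","3y","5y","5z","6x","6z"]]:
    A=np.vstack([cols(d[0],names) for d in D]); x,_,rk,sv=np.linalg.lstsq(A,b,rcond=1e-4); print(dict(zip(names,x.round(4).tolist())),rk,abs(A@x-b).max(),sv[-3:])
E
```

```text
{'0z': 0.0967, '1x': -0.0497, '3z': 0.4643, '3x': 0.0491, '4x': -0.0036, '4z': 0.5149, '6z': 0.2055} 7 0.02979541749910171 [0.40687845 0.25962649 0.00463284]
{'0z': -1.5041, '3z': 0.4392, '3x': 0.0026, '4x': 0.153, '5z': 0.51, '5x': -0.161, '6x': -0.0081, '6z': -1.4049} 8 0.02990260475984577 [0.22587314 0.13974675 0.00487233]
{'0z': 0.2495, '1x': 0.0, '1y': -0.0156, '3z': 0.4678, '3x': -0.0, '3y': -0.0106, '5x': -0.0, '5y': -0.0004, '5z': 0.5131, '6x': -0.0, '6z': 0.3687, '7x': -0.0, '7y': -0.0} 13 8.881784197001252e-16 [0.15573252 0.06899675 0.00422429]
{'0z': 0.2495, '1y': -0.0156, '3z': 0.4678, '3y': -0.0106, '5y': -0.0004, '5z': 0.5131, '6x': -0.0, '6z': 0.3687} 8 7.216449660063518e-16 [0.278546   0.07663049 0.00467977]
```

```bash
cat >> fk.py <<'E'
from scipy.optimize import least_squares
NM=["0z","1x","1y","3z","3x","3y","5x","5y","5z","6x","6z","7x","7y"]
D=[json.loads(l) for l in open("log.txt")]
X=np.linalg.lstsq(np.vstack([cols(d[0],NM) for d in D]),np.hstack([d[1] for d in D]),rcond=1e-6)[0]
M=R.from_euler("z",90,degrees=True)
LO=np.array([-163.93,-17.29,-79.2,3.27,-89.18,5.43,-154.24]);HI=np.array([163.93,119.83,71.16,140.29,269.18,117.66,154.24])
def fk(q): return cols(q,NM)@X, frames(q)[7]*M
def ik(p,r,q0,reg=1e-4):
    q0=np.clip(q0,LO+.5,HI-.5)
    f=lambda q:np.r_[(fk(q)[0]-p)*10,(r.inv()*fk(q)[1]).as_rotvec()*3,(q-q0)*reg]
    s=least_squares(f,q0,bounds=(LO,HI)); e=f(s.x)[:6]; return s.x,np.abs(e[:3]).max()/10*1e3,np.degrees(np.linalg.norm(e[3:])/3)
def toolR(zdir,xdir):
    z=np.array(zdir,float);z/=np.linalg.norm(z);x=np.array(xdir,float);x-=z*(x@z);x/=np.linalg.norm(x);return R.from_matrix(np.column_stack([x,np.cross(z,x),z]))
def jarR(az,t,place):
    a=np.radians(az);t=np.radians(t);o=np.array([np.cos(a),np.sin(a),0]);u=np.array([0,0,1.])
    if place: return toolR(o*np.cos(t)-u*np.sin(t), u*np.cos(t)+o*np.sin(t))
    return toolR(-u*np.cos(t)-o*np.sin(t), o*np.cos(t)-u*np.sin(t))
E
python3 - <<'E'
from fk import *
q0=np.array(sensors.get_obs()["qpos"])
for t in [0,10,20,30,40]:
    r=jarR(36.3,t,0); z=r.as_matrix()[:,2]; o=np.array([np.cos(np.radians(36.3)),np.sin(np.radians(36.3)),0])
    g=np.array([.469,.325,.048])+.015*o
    q,e,a=ik(g+.019*z,r,[-37,0,0,100,0,70,-90]); print("grasp",t,q.round(0),e.round(2),a.round(2))
    for az in [-15,0]:
      for h in [.1035,.23]:
        r=jarR(az,t,1); z=r.as_matrix()[:,2]
        q2,e,a=ik(np.array([.605,-.159,h])+.019*z,r,q*[0,1,1,1,1,1,1]); print("  place",az,h,q2.round(0),e.round(2),a.round(2))
E
```

```text
grasp 0 [-37.  20.   0. 104.  -0.  56. -91.] 0.0 0.0
  place -15 0.1035 [ -36.  -17.   50.  136.   77.    5. -154.] 85.36 36.87
  place -15 0.23 [   6.  -17.    3.  134.   64.    5. -154.] 58.11 28.98
  place 0 0.1035 [-35. -17.  71. 140. -89.  30.  37.] 86.31 28.14
  place 0 0.23 [-33. -17.  71. 135. -89.  38.  36.] 38.68 22.25
grasp 10 [-37.  27.   0.  95.  -0.  68. -91.] 0.0 0.0
  place -15 0.1035 [ -44.  -17.   59.  136.   78.    5. -154.] 67.91 28.81
  place -15 0.23 [   1.  -17.    9.  135.   65.    5. -154.] 44.23 20.28
  place 0 0.1035 [-41. -17.  71. 139. -89.  21.  32.] 70.04 21.95
  place 0 0.23 [-32. -17.  63. 135. -89.  28.  30.] 26.31 15.84
grasp 20 [-38.  34.   0.  86.  -1.  80. -91.] 0.0 0.0
  place -15 0.1035 [ -53.  -17.   68.  136.   78.    5. -154.] 49.54 21.0
  place -15 0.23 [  -5.  -17.   16.  136.   66.    5. -154.] 28.87 11.85
  place 0 0.1035 [-46. -17.  71. 138. -89.  13.  28.] 53.96 15.33
  place 0 0.23 [-26. -17.  51. 136. -89.  17.  23.] 16.5 8.51
grasp 30 [-38.  42.   1.  77.  -1.  91. -90.] 0.0 0.0
  place -15 0.1035 [ -51.   -8.   63.  135.   69.    5. -154.] 32.18 13.32
  place -15 0.23 [   4.  -13.    6.  135.   63.    5. -154.] 9.91 4.03
  place 0 0.1035 [102.  28. -79. 131. -89.   5.  36.] 13.51 8.93
  place 0 0.23 [-29. -17.  48. 136. -89.   9.  20.] 1.81 0.84
grasp 40 [-38.  49.   1.  68.  -1. 102. -90.] 0.0 0.0
  place -15 0.1035 [  72.    5.  -61.  131.   65.    5. -154.] 13.17 5.4
  place -15 0.23 [  18.  -11.   -7.  130.   12.   11. -105.] 0.0 0.0
  place 0 0.1035 [ 92.  15. -73. 131. -89.   5.  23.] 4.85 2.13
  place 0 0.23 [-18. -13.  36. 130. -31.  15. -42.] 0.0 0.0
```

```bash
cat > srch.py <<'E'
from fk import *
rng=np.random.default_rng(0)
for t in [0,20,35,45]:
    for az in [-15,15,45,75,105]:
        r=jarR(az,t,1); z=r.as_matrix()[:,2]; sols=[]
        for k in range(14):
            q,e,a=ik(np.array([.605,-.159,.105])+.019*z,r,rng.uniform(LO,HI),1e-5)
            if e<.5 and a<.3: sols.append(q)
        m=[(np.minimum(q-LO,HI-q).min(),q.round(0).tolist()) for q in sols]; m.sort(reverse=True)
        print(t,az,len(sols),[(round(x,1),y) for x,y in m[:2]])
E
time python3 srch.py
```

```text
0 -15 0 []
0 15 13 [(np.float64(8.4), [80.0, 49.0, -39.0, 132.0, 247.0, 61.0, 95.0]), (np.float64(7.8), [57.0, 40.0, -17.0, 133.0, 239.0, 76.0, 89.0])]
0 45 11 [(np.float64(14.8), [99.0, 77.0, -64.0, 109.0, -35.0, 47.0, 40.0]), (np.float64(8.5), [19.0, 51.0, 30.0, 112.0, 256.0, 109.0, 65.0])]
0 75 5 [(np.float64(26.4), [65.0, 63.0, -33.0, 83.0, -47.0, 91.0, 43.0]), (np.float64(25.7), [64.0, 62.0, -31.0, 83.0, -48.0, 92.0, 44.0])]
0 105 6 [(np.float64(4.5), [61.0, 88.0, -67.0, 54.0, -8.0, 113.0, 19.0]), (np.float64(2.6), [55.0, 80.0, -49.0, 55.0, -23.0, 115.0, 28.0])]
20 -15 0 []
20 15 3 [(np.float64(6.9), [91.0, 34.0, -57.0, 133.0, 248.0, 33.0, 79.0]), (np.float64(3.6), [-24.0, 44.0, 66.0, 137.0, 230.0, 87.0, 48.0])]
20 45 13 [(np.float64(28.5), [85.0, 45.0, -50.0, 112.0, -53.0, 50.0, 40.0]), (np.float64(15.8), [57.0, 33.0, -16.0, 113.0, -73.0, 66.0, 51.0])]
20 75 4 [(np.float64(27.5), [46.0, 46.0, -8.0, 88.0, -54.0, 90.0, 47.0]), (np.float64(19.2), [31.0, 46.0, 13.0, 89.0, -65.0, 98.0, 52.0])]
20 105 9 [(np.float64(12.4), [62.0, 77.0, -65.0, 61.0, 1.0, 105.0, 21.0]), (np.float64(12.
[... 675 characters left out ...]
7.0, 98.0, 38.0]), (np.float64(15.3), [35.0, 50.0, -7.0, 69.0, -32.0, 102.0, 48.0])]
45 -15 0 []
45 15 8 [(np.float64(12.3), [6.0, 8.0, 23.0, 128.0, -77.0, 33.0, 16.0]), (np.float64(10.9), [-5.0, 8.0, 34.0, 128.0, -78.0, 34.0, 17.0])]
45 45 9 [(np.float64(29.4), [49.0, 21.0, -16.0, 111.0, -51.0, 53.0, 23.0]), (np.float64(26.0), [17.0, 20.0, 20.0, 112.0, -63.0, 61.0, 30.0])]
45 75 8 [(np.float64(40.5), [36.0, 32.0, -2.0, 92.0, -42.0, 77.0, 37.0]), (np.float64(38.2), [29.0, 32.0, 7.0, 93.0, -46.0, 79.0, 39.0])]
45 105 11 [(np.float64(25.8), [50.0, 49.0, -35.0, 73.0, -10.0, 92.0, 36.0]), (np.float64(25.8), [50.0, 49.0, -35.0, 73.0, -11.0, 92.0, 36.0])]
real	1m38.150s
user	1m38.669s
sys	0m0.064s
```

The fitted kinematics match the logged poses to machine precision. A tilted grasp (about 30°) and a placing azimuth of about 75°, coming in from the spout side, is reachable with wide joint margins. Next is a close look at the jar.

```bash
python3 - <<'E'
from h import *
rows([.43,.295,.20],[180,0,36.3],20)
E
```

```text
[{"dx": 0.17, "dy": 0.76, "dz": 0.04, "rz": 0.68}, {"dx": 0.27, "dy": 0.73, "dz": 0.05, "rz": 0.69}, {"dx": 0.35, "dy": 0.7, "dz": 0.04, "rz": 0.68}, {"dx": 0.43, "dy": 0.65, "dz": 0.05, "rz": 0.69}, {"dx": 0.5, "dy": 0.6, "dz": 0.04, "rz": 0.68}, {"dx": 0.57, "dy": 0.53, "dz": 0.04, "rx": 0.01, "rz": 0.69}, {"dx": 0.63, "dy": 0.45, "dz": 0.05, "rz": 0.68}, {"dx": 0.68, "dy": 0.38, "dz": 0.04, "rz": 0.69}, {"dx": 0.73, "dy": 0.3, "dz": 0.04, "rz": 0.68}, {"dx": 0.75, "dy": 0.21, "dz": 0.05, "rz": 0.69}, {"dx": 0.77, "dy": 0.11, "dz": 0.04, "rz": 0.68}, {"dx": 0.78, "dy": 0.03, "dz": 0.04, "rz": 0.68}, {"dx": 0.78, "dy": -0.07, "dz": 0.05, "rz": 0.69}, {"dx": 0.76, "dy": -0.16, "dz": 0.04, "rz": 0.68}, {"dx": 0.74, "dy": -0.25, "dz": 0.04, "rz": 0.69}, {"dx": 0.7, "dy": -0.34, "dz": 0.05, "rz": 0.68}, {"dx": 0.66, "dy": -0.41, "dz": 0.04, "rx": 0.01, "rz": 0.69}, {"dx": 0.6, "dy": -0.5, "dz": 0.04, "rz": 0.68}, {"dx": 0.54, "dy": -0.56, "dz": 0.05, "rz": 0.69}, {"dx": 0.47, "dy": -0.62, "dz": 0.04, "rz": 0.68}]
end [0.4301 0.2949 0.2   ] [-1.7998e+02 -1.0000e-02  3.6300e+01]
```

>>> carry_out(
  plan=[
    {"fingers": -1, "dx": 0.17, "dy": 0.76, "dz": 0.04, "rx": 0, "ry": 0, "rz": 0.68},
    {"fingers": -1, "dx": 0.27, "dy": 0.73, "dz": 0.05, "rx": 0, "ry": 0, "rz": 0.69},
    {"fingers": -1, "dx": 0.35, "dy": 0.7, "dz": 0.04, "rx": 0, "ry": 0, "rz": 0.68},
    {"fingers": -1, "dx": 0.43, "dy": 0.65, "dz": 0.05, "rx": 0, "ry": 0, "rz": 0.69},
    {"fingers": -1, "dx": 0.5, "dy": 0.6, "dz": 0.04, "rx": 0, "ry": 0, "rz": 0.68},
    {"fingers": -1, "dx": 0.57, "dy": 0.53, "dz": 0.04, "rx": 0, "ry": 0, "rz": 0.69},
    {"fingers": -1, "dx": 0.63, "dy": 0.45, "dz": 0.05, "rx": 0, "ry": 0, "rz": 0.68},
    {"fingers": -1, "dx": 0.68, "dy": 0.38, "dz": 0.04, "rx": 0, "ry": 0, "rz": 0.69},
    {"fingers": -1, "dx": 0.73, "dy": 0.3, "dz": 0.04, "rx": 0, "ry": 0, "rz": 0.68},
    {"fingers": -1, "dx": 0.75, "dy": 0.21, "dz": 0.05, "rx": 0, "ry": 0, "rz": 0.69},
  ],
)

```text
time_s: 11.38
tool_pos: [0.4547, 0.0633, 0.212]
tool_rot: [179.8, -0.0, 104.5]
force: [-0.1, 0.3, 0.2]
grip_width: 0.0869
```

>>> carry_out(
  plan=[
    {"fingers": -1, "dx": 0.77, "dy": 0.11, "dz": 0.04, "rx": 0, "ry": 0, "rz": 0.68},
    {"fingers": -1, "dx": 0.78, "dy": 0.03, "dz": 0.04, "rx": 0, "ry": 0, "rz": 0.68},
    {"fingers": -1, "dx": 0.78, "dy": -0.07, "dz": 0.05, "rx": 0, "ry": 0, "rz": 0.69},
    {"fingers": -1, "dx": 0.76, "dy": -0.16, "dz": 0.04, "rx": 0, "ry": 0, "rz": 0.68},
    {"fingers": -1, "dx": 0.74, "dy": -0.25, "dz": 0.04, "rx": 0, "ry": 0, "rz": 0.69},
    {"fingers": -1, "dx": 0.7, "dy": -0.34, "dz": 0.05, "rx": 0, "ry": 0, "rz": 0.68},
    {"fingers": -1, "dx": 0.66, "dy": -0.41, "dz": 0.04, "rx": 0, "ry": 0, "rz": 0.69},
    {"fingers": -1, "dx": 0.6, "dy": -0.5, "dz": 0.04, "rx": 0, "ry": 0, "rz": 0.68},
    {"fingers": -1, "dx": 0.54, "dy": -0.56, "dz": 0.05, "rx": 0, "ry": 0, "rz": 0.69},
    {"fingers": -1, "dx": 0.47, "dy": -0.62, "dz": 0.04, "rx": 0, "ry": 0, "rz": 0.68},
    {"fingers": -1, "dx": 0, "dy": 0, "dz": 0, "rx": 0, "ry": 0, "rz": 0},
    {"fingers": -1, "dx": 0, "dy": 0, "dz": 0, "rx": 0, "ry": 0, "rz": 0},
  ],
)

```text
time_s: 12.88
tool_pos: [0.4302, 0.2934, 0.1988]
tool_rot: [180.0, -0.0, 36.4]
force: [0.9, -0.2, -1.0]
grip_width: 0.0868
```

```bash
python3 - <<'E'
from h import *
st(); c=wcam(); crop(c,0,0,560,420,1.4,"w9.png"); print([proj(c,[x,y,.048]).round(1) for x,y in [(.469,.325),(.517,.361),(.421,.29)]])
t=imaging.read_camera("top"); crop(t,240,140,130,100,6,"t9.png")
E
```

```text
{'time_s': 12.875, 'qpos': [-35.3841, 3.5882, -1.934, 103.275, 0.1618, 73.1054, -91.0049], 'tool_pos': [0.4302, 0.2934, 0.1988], 'tool_rot': [179.9668, -0.0341, 36.3564], 'force': [0.9028, -0.1777, -0.9917], 'grip_width': 0.0868}
[array([272.9, 139.1]), array([272.1,  69.2]), array([272.8, 200.9])]
```

View pics/w9.png

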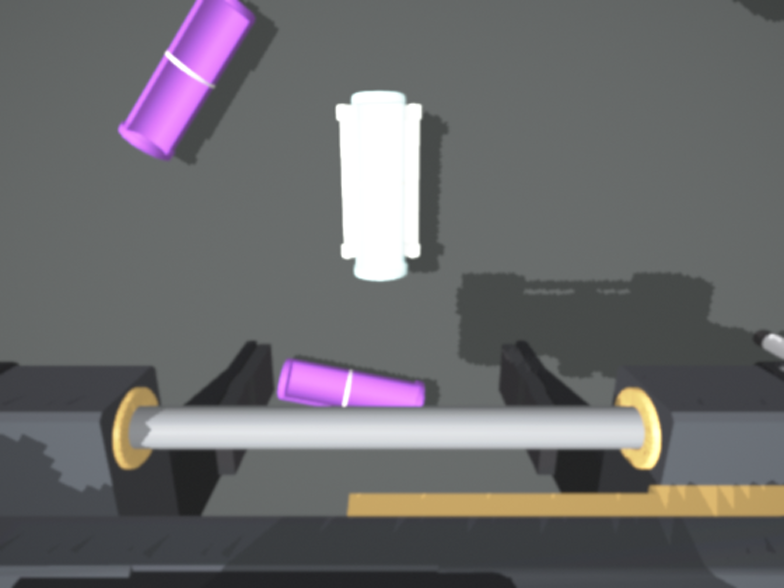

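View pics/t9.png

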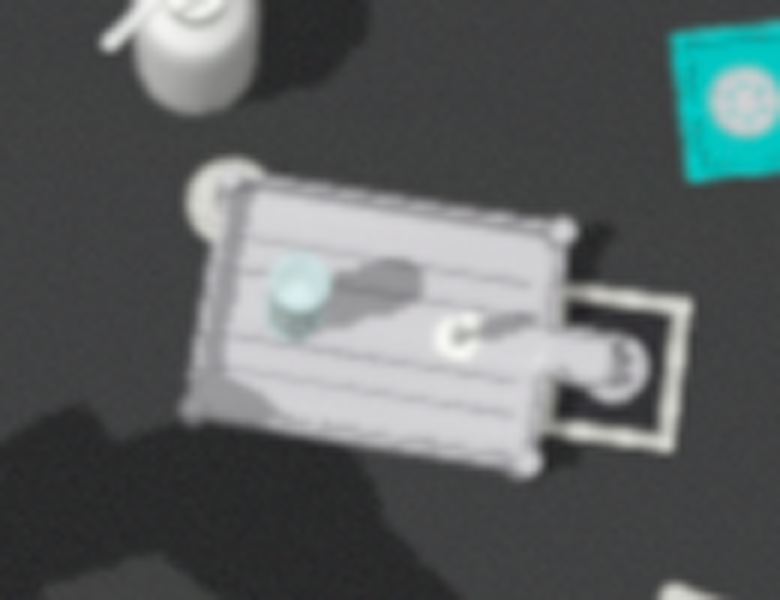

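The wrist view shows the jar in its rest, with its beaded mouth at the near end (380,272) and its bottom at (379,95), between the purple look-alikes at (190,80) and (350,385). The top view shows the spout lip over the strainer.

```bash
python3 - <<'E'
from h import *
c=wcam(); crop(c,230,55,85,155,5,"w9j.png")
im=c["color"].astype(int)
for v in [68,70,72,80,95,110,125,140,160,175,188,191,194,197,199,201]:
    row=im[v,235:310].sum(1); ok=np.where(row>520)[0]+235; print(v,ok.min() if len(ok) else None, ok.max() if len(ok) else None)
t=imaging.read_camera("top")
f=lambda x,y,z:plane(t,240+(x+.5)/6-.5,140+(y+.5)/6-.5,z)[:2]
trayfit([((0,.14),f(190,408,.062)),((-.2,0),f(563,230,.062)),((0,0),f(235,183,.062)),((-.2,.14),f(528,465,.062))])
print("peg foot collar",f(458,337,.031))
E
```

```text
68 250 287
70 250 288
72 250 288
80 239 300
95 242 298
110 243 298
125 243 298
140 244 298
160 245 298
175 243 299
188 253 289
191 252 289
194 252 289
197 254 287
199 258 282
201 None None
yaw 81.73 origin [ 0.6933 -0.0193] resid [np.float64(2.0), np.float64(1.8), np.float64(3.3), np.float64(0.4)]
lip [ 0.5891 -0.2497] to cup 0.0067 peg [ 0.6025 -0.1576]
turn still 1.23
peg foot collar [ 0.60538864 -0.15791424]
```

View pics/w9j.png

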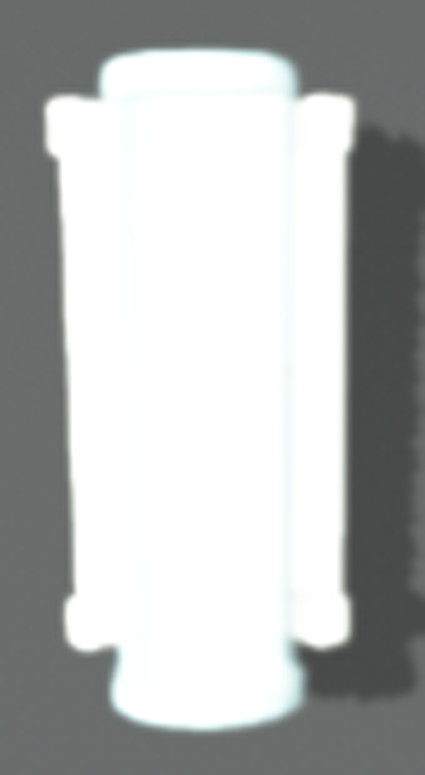

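```bash
python3 - <<'E'
from h import *
c=wcam()
bo=plane(c,269.2,65.0,.065); mo=plane(c,270.6,200.3,.0665)
print(bo,mo,np.linalg.norm(bo-mo))
# lateral centre from side silhouettes at axis height
b2=plane(c,269.2,72,.05); m2=plane(c,270.6,191,.05); d=b2-m2; print(b2,m2,"az",np.degrees(np.arctan2(d[1],d[0])))
d=(bo-mo)[:2];az=np.degrees(np.arctan2(d[1],d[0]));print("mid",(bo+mo)/2,"az",az)
# yokes corners rest az: left top (58,150)->, right..
for n,(u,v) in dict(TL=(48,125),TR=(354,125),BL=(67,622),BR=(350,622)).items(): print(n,plane(c,230+(u+.5)/5-.5,55+(v+.5)/5-.5,.05))
w=plane(c,249.5,72,.048)-plane(c,288.5,72,.048);print("dia",np.linalg.norm(w))
E
```

```text
[0.51732754 0.36354448 0.065     ] [0.42488369 0.29497464 0.0665    ] 0.11510837979418725
[0.51387661 0.36138791 0.05      ] [0.42844535 0.29785618 0.05      ] az 36.63667043050225
mid [0.47110561 0.32925956 0.06575   ] az 36.56602127833227
TL [0.49339177 0.37889023 0.05      ]
TR [0.52497635 0.33579517 0.05      ]
BL [0.42245306 0.32593455 0.05      ]
BR [0.45426485 0.28252905 0.05      ]
dia 0.03405454383294814
```

```bash
python3 - <<'E'
from fk import *
r=jarR(36.6,30,0); e=r.as_euler("xyz",degrees=True); z=r.as_matrix()[:,2]
o=np.array([np.cos(np.radians(36.6)),np.sin(np.radians(36.6)),0])
g=np.array([.4705,.3285,.048])+.010*o; tcp=g+.019*z; pre=tcp-.09*z
print(e,tcp,pre,ik(tcp,r,sensors.get_obs()["qpos"]))
rows(pre,e,6); rows(tcp,e,5,pre,e)
E
```

```text
[180.   30.   36.6] [0.47090141 0.32879811 0.03154552] [0.5070282  0.35562823 0.1094878 ] (array([-36.70655569,  41.46569673,  -0.95364172,  77.58301909,
         0.13631359,  90.95164051, -91.02462718]), np.float64(0.0008317730506579579), np.float64(0.00027520997473339735))
[{"dx": 0.55, "dy": -0.03, "dz": 0.5, "ry": -0.5, "rz": -0.01}, {"dx": 0.59, "dy": -0.02, "dz": 0.44, "ry": -0.5}, {"dx": 0.62, "dy": -0.03, "dz": 0.4, "ry": -0.5, "rz": -0.01}, {"dx": 0.66, "dy": -0.02, "dz": 0.33, "rx": -0.01, "ry": -0.5}, {"dx": 0.68, "dy": -0.03, "dz": 0.28, "ry": -0.5, "rz": -0.01}, {"dx": 0.71, "dy": -0.02, "dz": 0.22, "ry": -0.5, "rz": -0.01}]
end [0.5071 0.3556 0.1095] [-179.99   29.98   36.65]
[{"dz": 0.6}, {"dz": 0.6}, {"dz": 0.6}, {"dz": 0.6}, {"dz": 0.6}]
end [0.4709 0.3288 0.0315] [180.   30.   36.6]
```

>>> carry_out(
  plan=[
    {"fingers": -1, "dx": 0.55, "dy": -0.03, "dz": 0.5, "rx": 0, "ry": -0.5, "rz": 0},
    {"fingers": -1, "dx": 0.59, "dy": -0.02, "dz": 0.44, "rx": 0, "ry": -0.5, "rz": 0},
    {"fingers": -1, "dx": 0.62, "dy": -0.03, "dz": 0.4, "rx": 0, "ry": -0.5, "rz": -0.01},
    {"fingers": -1, "dx": 0.66, "dy": -0.02, "dz": 0.33, "rx": 0, "ry": -0.5, "rz": 0},
    {"fingers": -1, "dx": 0.68, "dy": -0.03, "dz": 0.28, "rx": 0, "ry": -0.5, "rz": -0.01},
    {"fingers": -1, "dx": 0.71, "dy": -0.02, "dz": 0.22, "rx": 0, "ry": -0.5, "rz": -0.01},
    {"fingers": -1, "dx": 0, "dy": 0, "dz": 0, "rx": 0, "ry": 0, "rz": 0},
  ],
)

```text
time_s: 14.0
tool_pos: [0.5061, 0.3556, 0.1027]
tool_rot: [-179.9, 30.5, 36.6]
force: [-0.5, 0.0, -0.7]
grip_width: 0.0873
```

```bash
python3 - <<'E'
from fk import *
st(); r=jarR(36.6,30,0); e=r.as_euler("xyz",degrees=True); rows([.4709,.3288,.0315],e,5)
c=wcam(); crop(c,0,0,560,420,1.4,"w10.png")
c=imaging.read_camera("scene"); crop(c,200,90,190,140,4,"s10.png")
E
```

```text
{'time_s': 14.0, 'qpos': [-36.8443, 43.3466, -0.7434, 65.9218, -0.0782, 101.2586, -90.934], 'tool_pos': [0.5061, 0.3556, 0.1027], 'tool_rot': [-179.8727, 30.5297, 36.6192], 'force': [-0.5078, 0.0125, -0.653], 'grip_width': 0.0873}
[{"dx": -0.01, "dz": 0.56, "ry": 0.01}, {"dx": -0.02, "dy": 0.01, "dz": 0.56, "ry": 0.01}, {"dx": -0.01, "dz": 0.56, "rx": -0.01, "ry": 0.01}, {"dx": -0.02, "dy": 0.01, "dz": 0.56, "ry": 0.01}, {"dx": -0.01, "dz": 0.55, "ry": 0.01}]
end [0.471  0.3289 0.0315] [-179.97   30.03   36.62]
```

View pics/w10.png

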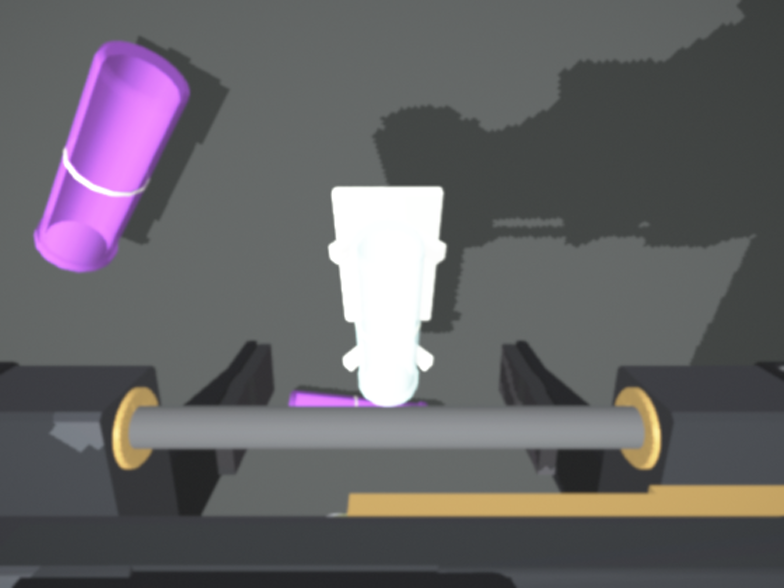

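View pics/s10.png

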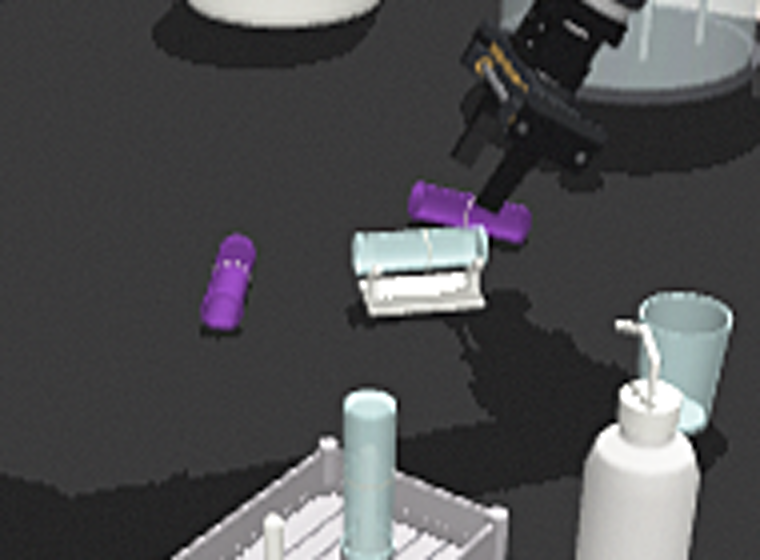

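The jar is centred between the fingers, at column 388 of 784. Descending along the fingers to grasp.

>>> carry_out(
  plan=[
    {"fingers": -1, "dx": -0.01, "dy": 0, "dz": 0.56, "rx": 0, "ry": 0.01, "rz": 0},
    {"fingers": -1, "dx": -0.01, "dy": 0, "dz": 0.56, "rx": 0, "ry": 0.01, "rz": 0},
    {"fingers": -1, "dx": -0.02, "dy": 0.01, "dz": 0.56, "rx": 0, "ry": 0.01, "rz": 0},
    {"fingers": -1, "dx": -0.02, "dy": 0.01, "dz": 0.5, "rx": 0, "ry": 0.01, "rz": 0},
    {"fingers": -1, "dx": -0.01, "dy": 0, "dz": 0.45, "rx": 0, "ry": 0, "rz": 0},
    {"fingers": -1, "dx": 0, "dy": 0, "dz": 0, "rx": 0, "ry": 0, "rz": 0},
  ],
)

```text
time_s: 14.85
tool_pos: [0.4734, 0.331, 0.0418]
tool_rot: [-179.9, 29.6, 36.6]
force: [0.7, -0.4, -0.1]
grip_width: 0.0872
```

```bash
python3 - <<'E'
from fk import *
st()
c=imaging.read_camera("scene"); crop(c,240,110,110,80,7,"s11.png")
c=wcam(); crop(c,0,0,560,420,1.4,"w11.png")
E
```

```text
{'time_s': 14.85, 'qpos': [-36.5857, 40.9291, -1.0819, 77.0342, 0.1036, 91.6777, -91.0311], 'tool_pos': [0.4734, 0.331, 0.0418], 'tool_rot': [-179.8765, 29.641, 36.6166], 'force': [0.6544, -0.4073, -0.0886], 'grip_width': 0.0872}
```

View pics/s11.png

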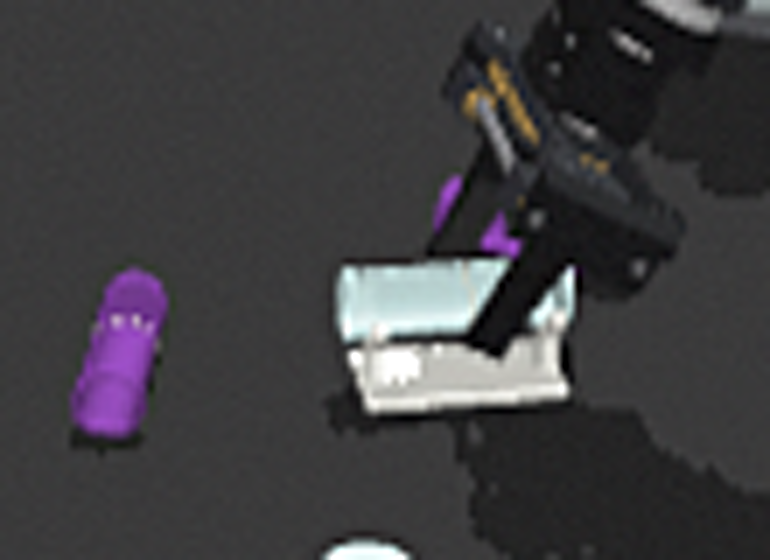

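View pics/w11.png

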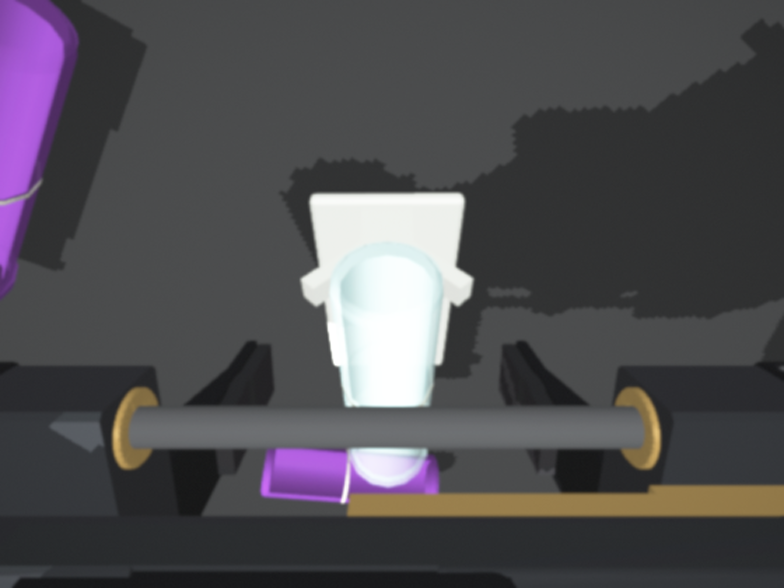

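>>> carry_out(
  plan=[
    {"fingers": -1, "dx": 0.05, "dy": 0, "dz": 0.38, "rx": 0, "ry": -0.03, "rz": 0},
    {"fingers": -1, "dx": 0, "dy": 0, "dz": 0, "rx": 0, "ry": 0, "rz": 0},
    {"fingers": 1, "dx": 0, "dy": 0, "dz": 0, "rx": 0, "ry": 0, "rz": 0},
    {"fingers": 1, "dx": 0, "dy": 0, "dz": 0, "rx": 0, "ry": 0, "rz": 0},
    {"fingers": 1, "dx": 0, "dy": 0, "dz": 0, "rx": 0, "ry": 0, "rz": 0},
    {"fingers": 1, "dx": 0, "dy": 0, "dz": 0, "rx": 0, "ry": 0, "rz": 0},
    {"fingers": 1, "dx": 0, "dy": 0, "dz": 0, "rx": 0, "ry": 0, "rz": 0},
  ],
  force=20,
)

```text
time_s: 15.82
tool_pos: [0.4706, 0.329, 0.0313]
tool_rot: [-179.9, 29.9, 36.6]
force: [0.2, 0.6, -0.1]
grip_width: 0.045
```

```bash
python3 - <<'E'
from fk import *
st()
c=imaging.read_camera("scene"); crop(c,240,110,110,80,7,"s12.png")
E
```

```text
{'time_s': 15.825, 'qpos': [-36.5791, 41.386, -1.1004, 77.7046, 0.1153, 90.7972, -91.042], 'tool_pos': [0.4706, 0.329, 0.0313], 'tool_rot': [-179.876, 29.8877, 36.6191], 'force': [0.1731, 0.5909, -0.1156], 'grip_width': 0.045}
```

View pics/s12.png

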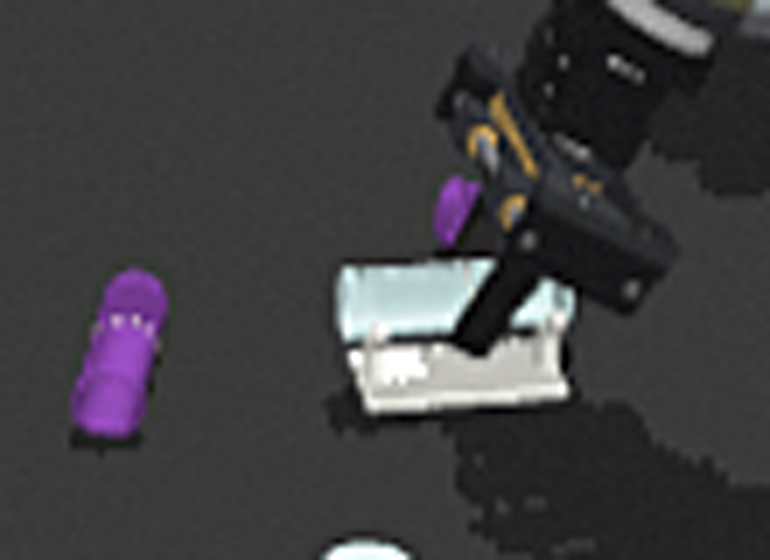

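Still closing (45 mm). The TCP is where I wanted it.

>>> carry_out(
  plan=[
    {"fingers": 1, "dx": 0, "dy": 0, "dz": 0, "rx": 0, "ry": 0, "rz": 0},
    {"fingers": 1, "dx": 0, "dy": 0, "dz": 0, "rx": 0, "ry": 0, "rz": 0},
    {"fingers": 1, "dx": 0, "dy": 0, "dz": 0, "rx": 0, "ry": 0, "rz": 0},
    {"fingers": 1, "dx": 0, "dy": 0, "dz": 0, "rx": 0, "ry": 0, "rz": 0},
  ],
)

```text
time_s: 16.38
tool_pos: [0.4708, 0.3287, 0.0313]
tool_rot: [-179.9, 29.9, 36.6]
force: [0.9, -1.0, -0.0]
grip_width: 0.0315
```

```bash
python3 - <<'E'
from fk import *
st()
E
```

```text
{'time_s': 16.375, 'qpos': [-36.5717, 41.3901, -1.0885, 77.7044, 0.1371, 90.8038, -91.0416], 'tool_pos': [0.4708, 0.3287, 0.0313], 'tool_rot': [-179.9069, 29.8977, 36.5984], 'force': [0.9156, -0.9952, -0.0256], 'grip_width': 0.0315}
```

>>> carry_out(
  plan=[
    {"fingers": 1, "dx": 0, "dy": 0, "dz": 0, "rx": 0, "ry": 0, "rz": 0},
    {"fingers": 1, "dx": -0.16, "dy": 0, "dz": -0.29, "rx": 0, "ry": 0, "rz": 0},
    {"fingers": 1, "dx": -0.33, "dy": 0, "dz": -0.58, "rx": 0, "ry": 0, "rz": 0},
    {"fingers": 1, "dx": -0.33, "dy": 0, "dz": -0.58, "rx": 0, "ry": 0, "rz": 0},
    {"fingers": 1, "dx": -0.33, "dy": 0, "dz": -0.58, "rx": 0, "ry": 0, "rz": 0},
    {"fingers": 1, "dx": 0, "dy": 0, "dz": 0, "rx": 0, "ry": 0, "rz": 0},
  ],
)

```text
time_s: 17.12
tool_pos: [0.4722, 0.3301, 0.1038]
tool_rot: [-179.9, 29.6, 36.6]
force: [0.1, 0.5, -2.1]
grip_width: 0.0315
```

```bash
python3 - <<'E'
from fk import *
st()
c=imaging.read_camera("scene"); crop(c,240,90,110,100,6.5,"s13.png")
c=wcam(); crop(c,0,0,560,420,1.4,"w13.png")
E
```

```text
{'time_s': 17.125, 'qpos': [-36.618, 37.4034, -1.0353, 75.1397, 0.0109, 97.0733, -91.0251], 'tool_pos': [0.4722, 0.3301, 0.1038], 'tool_rot': [-179.8709, 29.6175, 36.6172], 'force': [0.0642, 0.4838, -2.1211], 'grip_width': 0.0315}
```

View pics/s13.png

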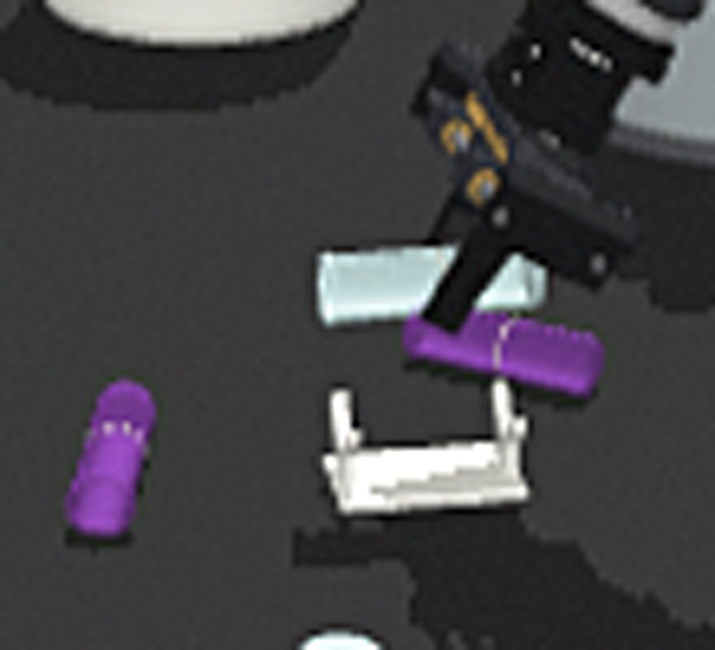

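View pics/w13.png

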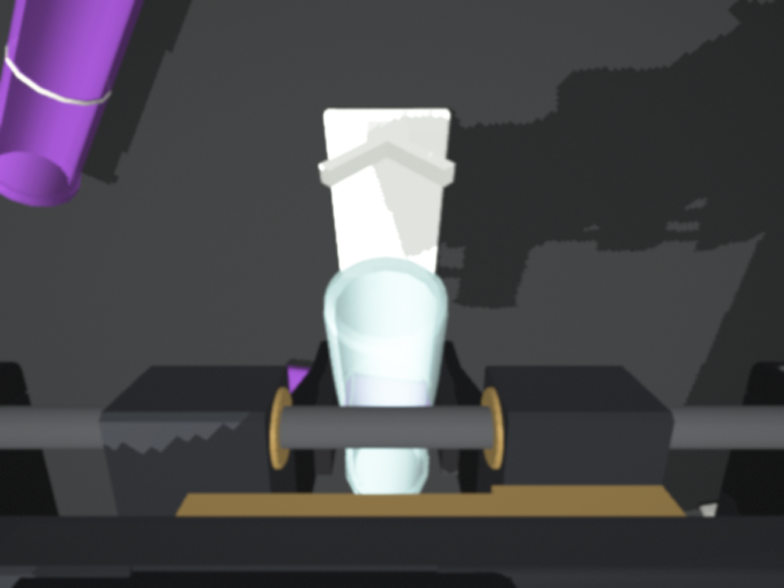

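The jar is held level and the rest is empty. The end towards the robot measures about 36 mm across against 34 mm at the far end, so the near end is the beaded mouth. Next I'll simulate the turning transit with the fitted kinematics and check the axial grip position.

```bash
cat > tr.py <<'E'
from fk import *
def sim(q,p0,r0,p1,r1,n):
    w=(r1*r0.inv()).as_rotvec(); qs=[np.array(q)]
    for i in range(1,n+1):
        p=p0+(p1-p0)*i/n; r=R.from_rotvec(w*i/n)*r0
        q,e,a=ik(p,r,qs[-1],1e-3); qs.append(q)
        if e>3 or a>2: print("fail",i,e,a,q.round(0))
    qs=np.array(qs); print("end",qs[-1].round(0),"max step",abs(np.diff(qs,axis=0)).max(0).round(1),"margin",np.minimum(qs-LO,HI-qs).min(0).round(0)); return qs[-1]
E
python3 - <<'E'
from tr import *
o=sensors.get_obs(); p0=o["tool_pos"]; r0=R.from_euler("xyz",o["tool_rot"],degrees=True)
T=np.array(imaging.read_camera("wrist")["tool_from_camera"]); c=imaging.read_camera("wrist")
c["extrinsics"]=np.linalg.inv(T)
for n,p in dict(bt=[.0326,0,-.0575],bl=[.0496,0,-.028]).items(): print(n,proj(c,p)*1.4)
# alternatives: waypoint pitch first
for az in [60,75,90]:
    r1=jarR(az,30,1); z=r1.as_matrix()[:,2]; p1=np.array([.604,-.158,.25])+.019*z
    print(az,"direct 24"); q=sim(o["qpos"],p0,r0,p1,r1,24)
    rm=jarR(50,30,1); zm=rm.as_matrix()[:,2]; pm=np.array([.47,.15,.28])+.019*zm
    print("via"); q=sim(o["qpos"],p0,r0,pm,rm,14); q=sim(q,pm,rm,p1,r1,14); sim(q,p1,r1,p1-[0,0,.15],r1,10)
E
```

```text
bt [385.61306216 351.73113136]
bl [385.68952106 256.55701418]
60 direct 24
end [ 22.  23.  22.  99. -65.  89.  35.] max step [3.1 4.  2.  4.2 4.7 4.1 7.5] margin [127.  19.  49.  29.  24.  21.  63.]
via
fail 11 8.128133684346228 1.5249053327568638 [  3. -17.  -8. 128. -43.  47. -24.]
fail 12 12.65215688582877 2.532971602757551 [ 11. -17.  -9. 131. -56.  50.  -8.]
fail 13 12.437650637362074 2.7377188521310316 [ 18. -17.  -9. 133. -66.  54.   6.]
fail 14 8.871640253378166 2.1698708070108905 [ 24. -17. -10. 136. -75.  59.  17.]
end [ 24. -17. -10. 136. -75.  59.  17.] max step [20.   6.4 11.4  6.3 16.7  6.3 19.2] margin [127.   0.  64.   4.  15.  21.  63.]
end [ 38.  22.   3.  99. -60.  84.  32.] max step [2.5 3.3 1.7 3.7 1.5 2.  2.1] margin [126.   0.  68.   4.  15.  34. 122.]
end [ 38.  33.   3. 102. -63.  77.  45.] max step [0.1 1.3 0.1 0.6 0.3 0.8 1.4] margin [126.  39.  68.  38.  27.  34. 109.]
75 direct 24
end [ 28.  30.  14.  87. -58.  99.  38.] max step [3.1 3.9 1.5 4.1 4.  3.9 7.4] margin [127.  23.  56.  34.  31.  19.  63.]
via
fail 11 8.128133684346228 1.5249053327568638 [  3
[... 805 characters left out ...]
1 8.128133684346228 1.5249053327568638 [  3. -17.  -8. 128. -43.  47. -24.]
fail 12 12.65215688582877 2.532971602757551 [ 11. -17.  -9. 131. -56.  50.  -8.]
fail 13 12.437650637362074 2.7377188521310316 [ 18. -17.  -9. 133. -66.  54.   6.]
fail 14 8.871640253378166 2.1698708070108905 [ 24. -17. -10. 136. -75.  59.  17.]
end [ 24. -17. -10. 136. -75.  59.  17.] max step [20.   6.4 11.4  6.3 16.7  6.3 19.2] margin [127.   0.  64.   4.  15.  21.  63.]
end [ 34.  38.   1.  75. -48. 106.  39.] max step [1.2 4.8 2.2 5.9 2.7 3.9 3.4] margin [129.   0.  70.   4.  15.  11. 115.]
end [ 34.  47.   2.  79. -46.  97.  48.] max step [0.  1.1 0.  0.6 0.3 0.9 1.1] margin [129.  55.  70.  62.  41.  11. 106.]
```

The predicted bottom-edge row (256.6) agrees with what I see (258), so the grip is 10 mm above the jar's centre as planned. The direct turn to azimuth 72° keeps all joints well inside their ranges. I'll lift first.

```bash
python3 - <<'E'
from tr import *
o=sensors.get_obs(); p0=o["tool_pos"]+[0,0,.10]; e0=o["tool_rot"]; r0=R.from_euler("xyz",e0,degrees=True)
q=sim(o["qpos"],o["tool_pos"],r0,p0,r0,4)
r1=jarR(72,30,1); z=r1.as_matrix()[:,2]; p1=np.array([.604,-.158,.27])+.019*z
print(p1,r1.as_euler("xyz",degrees=True)); sim(q,p0,r0,p1,r1,24)
rows(p0,e0,4); rows(p1,r1.as_euler("xyz",degrees=True),24,p0,e0)
w=(r1*r0.inv()).as_rotvec()
for i in range(0,25,3):
    r=R.from_rotvec(w*i/24)*r0; p=p0+(p1-p0)*i/24; m=r.as_matrix(); g=p-.019*m[:,2]; jx=m[:,0]*np.cos(np.pi/6)-m[:,2]*.5
    print(i,"grasp",g.round(3),"mouth",(g-.0675*jx).round(3),"bottom",(g+.0475*jx).round(3),"bodyctr",(p-.12*m[:,2]).round(3))
E
```

```text
end [-37.  34.  -1.  70.  -0. 107. -91.] max step [0.  1.2 0.  1.6 0.  2.5 0. ] margin [127.  51.  72.  65.  89.  11.  63.]
[ 0.60908471 -0.14235086  0.2605    ] [180. -60.  72.]
end [ 24.  28.  20.  89. -61.  99.  36.] max step [3.2 3.7 1.9 4.  4.2 3.9 7.2] margin [127.  20.  50.  37.  28.  11.  63.]
[{"dx": -0.42, "dz": -0.72}, {"dx": -0.41, "dz": -0.72}, {"dx": -0.42, "dz": -0.73}, {"dx": -0.42, "dy": -0.01, "dz": -0.72}]
end [0.4705 0.3289 0.2006] [-179.88   29.98   36.61]
[{"dx": -0.25, "dy": 0.64, "dz": 0.04, "rx": 0.04, "ry": 0.36, "rz": -0.16}, {"dx": -0.26, "dy": 0.63, "dz": 0.03, "rx": 0.04, "ry": 0.36, "rz": -0.16}, {"dx": -0.29, "dy": 0.63, "rx": 0.05, "ry": 0.37, "rz": -0.15}, {"dx": -0.3, "dy": 0.62, "dz": -0.02, "rx": 0.04, "ry": 0.36, "rz": -0.16}, {"dx": -0.31, "dy": 0.61, "dz": -0.05, "rx": 0.04, "ry": 0.36, "rz": -0.16}, {"dx": -0.33, "dy": 0.6, "dz": -0.07, "rx": 0.04, "ry": 0.36, "rz": -0.16}, {"dx": -0.34, "dy": 0.59, "dz": -0.09, "rx": 0.04, "ry": 0.36, "rz": -0.16}, {"dx": -0.35, "dy": 0.57, "dz": -0.12, "rx": 0.05, "ry": 0.36, "rz": -0.15}, {"dx": -0.35, "dy"
[... 1592 characters left out ...]
9 grasp [0.524 0.15  0.242] mouth [0.483 0.11  0.205] bottom [0.552 0.178 0.268] bodyctr [0.529 0.137 0.342]
12 grasp [0.539 0.088 0.249] mouth [0.506 0.053 0.201] bottom [0.562 0.113 0.282] bodyctr [0.534 0.059 0.345]
15 grasp [0.555 0.026 0.255] mouth [ 0.53  -0.003  0.199] bottom [0.572 0.046 0.294] bodyctr [ 0.541 -0.018  0.345]
18 grasp [ 0.571 -0.036  0.26 ] mouth [ 0.554 -0.056  0.198] bottom [ 0.582 -0.021  0.304] bodyctr [ 0.55  -0.095  0.34 ]
21 grasp [ 0.587 -0.097  0.265] mouth [ 0.579 -0.108  0.199] bottom [ 0.593 -0.09   0.312] bodyctr [ 0.562 -0.169  0.332]
24 grasp [ 0.604 -0.158  0.27 ] mouth [ 0.604 -0.158  0.202] bottom [ 0.604 -0.158  0.318] bodyctr [ 0.577 -0.241  0.32 ]
```

>>> carry_out(
  plan=[
    {"fingers": 1, "dx": -0.42, "dy": 0, "dz": -0.72, "rx": 0, "ry": 0, "rz": 0},
    {"fingers": 1, "dx": -0.42, "dy": 0, "dz": -0.72, "rx": 0, "ry": 0, "rz": 0},
    {"fingers": 1, "dx": -0.42, "dy": 0, "dz": -0.72, "rx": 0, "ry": 0, "rz": 0},
    {"fingers": 1, "dx": -0.42, "dy": 0, "dz": -0.72, "rx": 0, "ry": 0, "rz": 0},
  ],
)

```text
time_s: 17.82
tool_pos: [0.4703, 0.3283, 0.201]
tool_rot: [-179.9, 30.0, 36.6]
force: [-0.4, 0.3, -0.8]
grip_width: 0.0314
```

>>> carry_out(
  plan=[
    {"fingers": 1, "dx": -0.25, "dy": 0.64, "dz": 0.04, "rx": 0.04, "ry": 0.36, "rz": -0.16},
    {"fingers": 1, "dx": -0.26, "dy": 0.63, "dz": 0.03, "rx": 0.04, "ry": 0.36, "rz": -0.16},
    {"fingers": 1, "dx": -0.29, "dy": 0.63, "dz": 0, "rx": 0.05, "ry": 0.37, "rz": -0.15},
    {"fingers": 1, "dx": -0.3, "dy": 0.62, "dz": -0.02, "rx": 0.04, "ry": 0.36, "rz": -0.16},
    {"fingers": 1, "dx": -0.31, "dy": 0.61, "dz": -0.05, "rx": 0.04, "ry": 0.36, "rz": -0.16},
    {"fingers": 1, "dx": -0.33, "dy": 0.6, "dz": -0.07, "rx": 0.04, "ry": 0.36, "rz": -0.16},
    {"fingers": 1, "dx": -0.34, "dy": 0.59, "dz": -0.09, "rx": 0.04, "ry": 0.36, "rz": -0.16},
    {"fingers": 1, "dx": -0.35, "dy": 0.57, "dz": -0.12, "rx": 0.05, "ry": 0.36, "rz": -0.15},
    {"fingers": 1, "dx": -0.35, "dy": 0.57, "dz": -0.15, "rx": 0.04, "ry": 0.37, "rz": -0.16},
    {"fingers": 1, "dx": -0.36, "dy": 0.56, "dz": -0.18, "rx": 0.04, "ry": 0.36, "rz": -0.16},
    {"fingers": 1, "dx": -0.37, "dy": 0.55, "dz": -0.2, "rx": 0.04, "ry": 0.36, "rz": -0.16},
    {"fingers": 1, "dx": -0.37, "dy": 0.53, "dz": -0.23, "rx": 0.04, "ry": 0.36, "rz": -0.16},
  ],
)

```text
time_s: 19.32
tool_pos: [0.5392, 0.0922, 0.2304]
tool_rot: [-172.3, -15.0, 52.4]
force: [0.2, 0.8, -0.3]
grip_width: 0.0317
```

```bash
python3 - <<'E'
from tr import *
st(); o=sensors.get_obs(); r1=jarR(72,30,1); z=r1.as_matrix()[:,2]; p1=np.array([.604,-.158,.27])+.019*z
sim(o["qpos"],o["tool_pos"],R.from_euler("xyz",o["tool_rot"],degrees=True),p1,r1,12); rows(p1,r1.as_euler("xyz",degrees=True),12)
E
```

```text
{'time_s': 19.325, 'qpos': [-9.0471, 2.7927, 7.8254, 102.309, -17.7446, 72.3433, -32.8147], 'tool_pos': [0.5392, 0.0922, 0.2304], 'tool_rot': [-172.3003, -15.0222, 52.3721], 'force': [0.1549, 0.8421, -0.2518], 'grip_width': 0.0317}
end [ 25.  28.  19.  89. -60.  99.  36.] max step [3.1 3.6 1.9 3.  4.2 3.7 7.2] margin [139.  20.  52.  37.  29.  19. 118.]
[{"dx": -0.36, "dy": 0.52, "dz": -0.26, "rx": 0.04, "ry": 0.36, "rz": -0.16}, {"dx": -0.36, "dy": 0.51, "dz": -0.28, "rx": 0.04, "ry": 0.36, "rz": -0.15}, {"dx": -0.36, "dy": 0.5, "dz": -0.31, "rx": 0.05, "ry": 0.36, "rz": -0.16}, {"dx": -0.34, "dy": 0.49, "dz": -0.33, "rx": 0.04, "ry": 0.36, "rz": -0.16}, {"dx": -0.34, "dy": 0.47, "dz": -0.36, "rx": 0.04, "ry": 0.36, "rz": -0.16}, {"dx": -0.33, "dy": 0.46, "dz": -0.39, "rx": 0.04, "ry": 0.36, "rz": -0.16}, {"dx": -0.32, "dy": 0.45, "dz": -0.4, "rx": 0.04, "ry": 0.36, "rz": -0.15}, {"dx": -0.3, "dy": 0.44, "dz": -0.43, "rx": 0.04, "ry": 0.37, "rz": -0.16}, {"dx": -0.29, "dy": 0.43, "dz": -0.45, "rx": 0.04, "ry": 0.36, "rz": -0.16}, {"dx": -0.27, "dy": 0.42, "dz": -0.48, "rx": 0.05, "ry": 0.36, "rz": -0.15}, {"dx": -0.25, "dy": 0.4, "dz": -0.49, "rx": 0.04, "ry": 0.36, "rz": -0.16}, {"dx": -0.22, "dy": 0.4, "dz": -0.51, "rx": 0.04, "ry": 0.36, "rz": -0.16}]
end [ 0.6092 -0.1423  0.2606] [179.99 -60.02  72.01]
```

>>> carry_out(
  plan=[
    {"fingers": 1, "dx": -0.36, "dy": 0.52, "dz": -0.26, "rx": 0.04, "ry": 0.36, "rz": -0.16},
    {"fingers": 1, "dx": -0.36, "dy": 0.51, "dz": -0.28, "rx": 0.04, "ry": 0.36, "rz": -0.15},
    {"fingers": 1, "dx": -0.36, "dy": 0.5, "dz": -0.31, "rx": 0.05, "ry": 0.36, "rz": -0.16},
    {"fingers": 1, "dx": -0.34, "dy": 0.49, "dz": -0.33, "rx": 0.04, "ry": 0.36, "rz": -0.16},
    {"fingers": 1, "dx": -0.34, "dy": 0.47, "dz": -0.36, "rx": 0.04, "ry": 0.36, "rz": -0.16},
    {"fingers": 1, "dx": -0.33, "dy": 0.46, "dz": -0.39, "rx": 0.04, "ry": 0.36, "rz": -0.16},
    {"fingers": 1, "dx": -0.32, "dy": 0.45, "dz": -0.4, "rx": 0.04, "ry": 0.36, "rz": -0.15},
    {"fingers": 1, "dx": -0.3, "dy": 0.44, "dz": -0.43, "rx": 0.04, "ry": 0.37, "rz": -0.16},
    {"fingers": 1, "dx": -0.29, "dy": 0.43, "dz": -0.45, "rx": 0.04, "ry": 0.36, "rz": -0.16},
    {"fingers": 1, "dx": -0.27, "dy": 0.42, "dz": -0.48, "rx": 0.05, "ry": 0.36, "rz": -0.15},
    {"fingers": 1, "dx": -0.25, "dy": 0.4, "dz": -0.49, "rx": 0.04, "ry": 0.36, "rz": -0.16},
  ],
)

```text
time_s: 20.7
tool_pos: [0.6033, -0.1227, 0.258]
tool_rot: [-177.9, -56.4, 69.1]
force: [0.7, 0.7, -0.7]
grip_width: 0.0316
```

>>> carry_out(
  plan=[
    {"fingers": 1, "dx": -0.22, "dy": 0.4, "dz": -0.51, "rx": 0.04, "ry": 0.36, "rz": -0.16},
    {"fingers": 1, "dx": 0, "dy": 0, "dz": 0, "rx": 0, "ry": 0, "rz": 0},
    {"fingers": 1, "dx": 0, "dy": 0, "dz": 0, "rx": 0, "ry": 0, "rz": 0},
  ],
)

```text
time_s: 21.08
tool_pos: [0.6094, -0.1408, 0.2613]
tool_rot: [-179.9, -60.0, 71.9]
force: [0.6, -0.0, -0.2]
grip_width: 0.0314
```

```bash
python3 - <<'E'
from tr import *
st(); o=sensors.get_obs(); m=R.from_euler("xyz",o["tool_rot"],degrees=True).as_matrix(); jx=m[:,0]*np.cos(np.pi/6)-m[:,2]*.5; g=o["tool_pos"]-.019*m[:,2]
print("grasp",g,"jar x",jx,"tilt",np.degrees(np.arccos(jx[2])))
c=imaging.read_camera("scene"); crop(c,190,100,190,160,4.2,"s14.png")
t=imaging.read_camera("top"); crop(t,240,140,130,100,6,"t14.png")
c=wcam(); crop(c,0,0,560,420,1.4,"w14.png")
E
```

```text
{'time_s': 21.075, 'qpos': [23.4786, 28.0572, 20.338, 88.9419, -61.0568, 98.9756, 35.9809], 'tool_pos': [0.6094, -0.1408, 0.2613], 'tool_rot': [-179.9365, -59.9528, 71.9374], 'force': [0.5644, -0.0326, -0.2198], 'grip_width': 0.0314}
grasp [ 0.60427904 -0.15642324  0.27081078] jar x [7.82600538e-04 6.11176905e-04 9.99999507e-01] tilt 0.05689332814024029
```

View pics/s14.png

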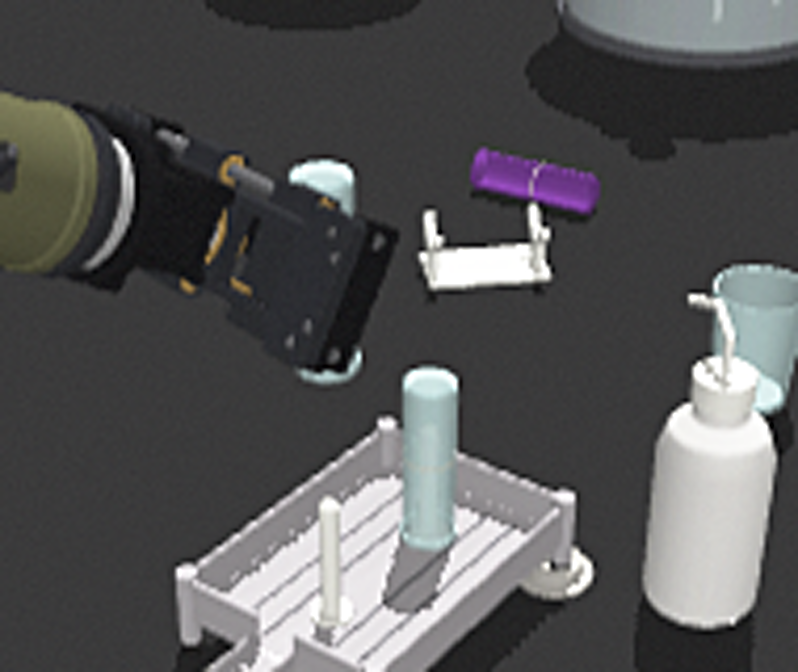

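View pics/t14.png

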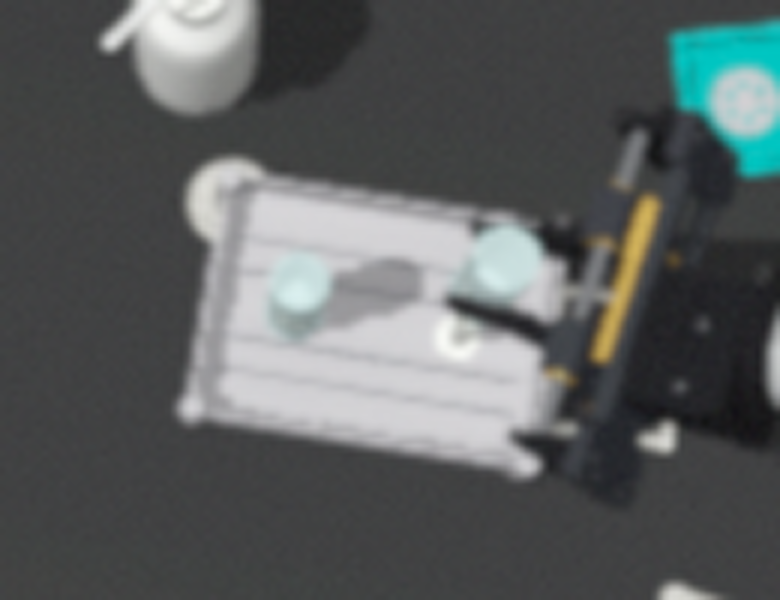

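View pics/w14.png

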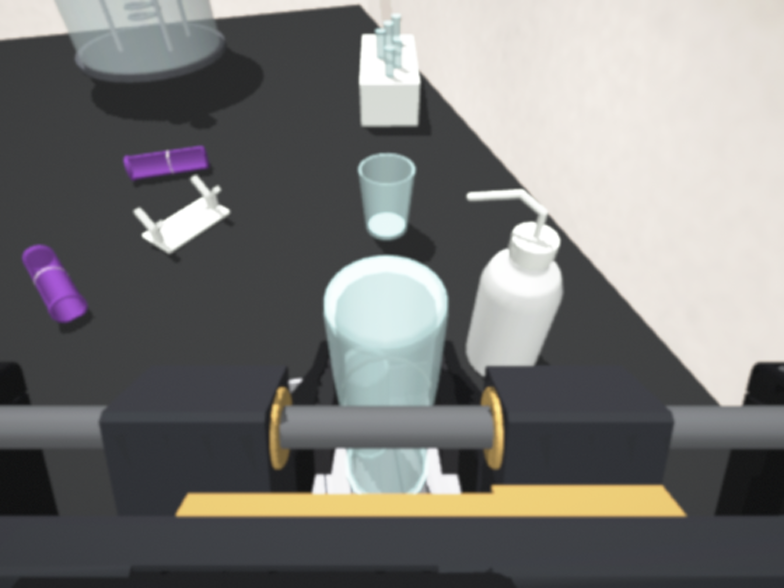

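```bash
python3 - <<'E'
from tr import *
s=imaging.read_camera("scene"); t=imaging.read_camera("top")
g=np.array([.6043,-.1564])
ft=lambda x,y,z:plane(t,240+(x+.5)/6-.5,140+(y+.5)/6-.5,z)
fs=lambda x,y,z:plane(s,190+(x+.5)/4.2-.5,100+(y+.5)/4.2-.5,z)
ps=lambda p:(proj(s,p)-[190,100])*4.2; pt=lambda p:(proj(t,p)-[240,140])*6
print("top cam jar top face",ft(507,261,.318))
print("scene: jar top pred",ps([*g,.318]),"mouth pred",ps([*g,.203]), "peg top pred",ps([.604,-.158,.115]),"peg foot",ps([.604,-.158,.031]))
print("scene peg top as plane",fs(330,503,.112),"foot",fs(329,612,.033))
print("top cam peg pred foot",pt([.604,-.158,.031]),"top",pt([.604,-.158,.115]), "collar",ft(458,337,.033))
crop(t,305,180,30,30,20,"peg.png")
crop(s,250,130,40,130,6,"sjar.png")
E
```

```text
top cam jar top face [ 0.60241802 -0.15465387  0.318     ]
scene: jar top pred [316.46436794 176.20814417] mouth pred [321.14421179 366.76433719] peg top pred [322.49466556 497.83284912] peg foot [325.34881594 610.73531351]
scene peg top as plane [ 0.60663834 -0.15586072  0.112     ] foot [ 0.6061746  -0.15921762  0.033     ]
top cam peg pred foot [455.62283931 336.78134068] top [469.6708184  316.26592024] collar [ 0.60510164 -0.15772549  0.033     ]
```

View pics/peg.png

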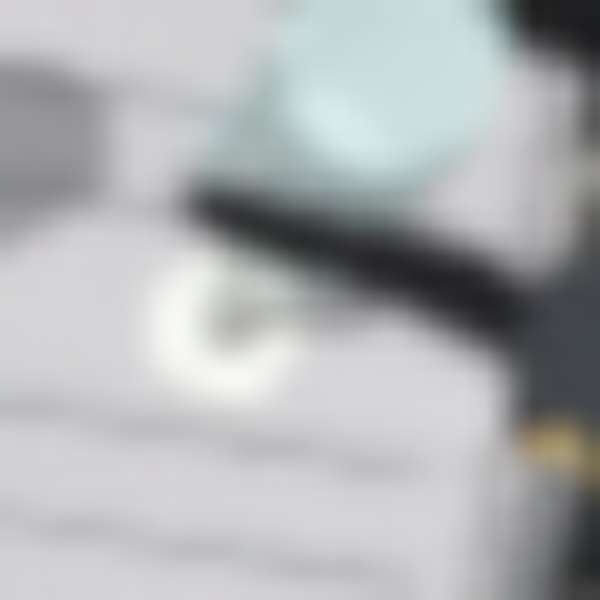

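View pics/sjar.png

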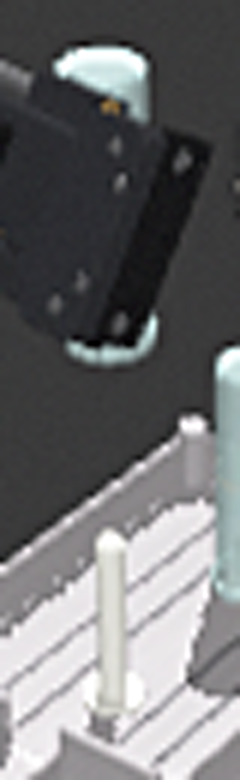

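```bash
python3 - <<'E'
from tr import *
r1=jarR(72,30,1); z=r1.as_matrix()[:,2]; e=r1.as_euler("xyz",degrees=True)
rows(np.array([.6045,-.159,.130+.0675])+.019*z,e,5)
E
```

```text
[{"dx": -0.44, "dz": 0.23}, {"dx": -0.44, "dy": 0.01, "dz": 0.24}, {"dx": -0.44, "dz": 0.23, "rz": 0.01}, {"dx": -0.44, "dy": 0.01, "dz": 0.23}, {"dx": -0.44, "dy": 0.01, "dz": 0.24}]
end [ 0.6097 -0.1433  0.1878] [179.96 -59.95  72.02]
```

>>> carry_out(
  plan=[
    {"fingers": 1, "dx": -0.44, "dy": 0, "dz": 0.23, "rx": 0, "ry": 0, "rz": 0},
    {"fingers": 1, "dx": -0.44, "dy": 0.01, "dz": 0.23, "rx": 0, "ry": 0, "rz": 0},
    {"fingers": 1, "dx": -0.44, "dy": 0, "dz": 0.23, "rx": 0, "ry": 0, "rz": 0},
    {"fingers": 1, "dx": -0.44, "dy": 0.01, "dz": 0.23, "rx": 0, "ry": 0, "rz": 0},
    {"fingers": 1, "dx": -0.44, "dy": 0.01, "dz": 0.23, "rx": 0, "ry": 0, "rz": 0},
    {"fingers": 1, "dx": 0, "dy": 0, "dz": 0, "rx": 0, "ry": 0, "rz": 0},
  ],
)

```text
time_s: 22.08
tool_pos: [0.609, -0.1447, 0.1855]
tool_rot: [-179.8, -60.0, 71.7]
force: [0.8, -0.4, -0.9]
grip_width: 0.0316
```

```bash
cat >> tr.py <<'E'
def gr():
    o=sensors.get_obs(); m=R.from_euler("xyz",o["tool_rot"],degrees=True).as_matrix(); jx=m[:,0]*np.cos(np.pi/6)-m[:,2]*.5; g=o["tool_pos"]-.019*m[:,2]
    print("grasp",g.round(4),"mouth",(g-.0675*jx).round(4),"jx",jx.round(3)); return g
E
python3 - <<'E'
from tr import *
st();gr()
s=imaging.read_camera("scene"); crop(s,235,140,70,110,7,"s15.png")
t=imaging.read_camera("top"); crop(t,270,150,80,70,9,"t15.png")
E
```

```text
{'time_s': 22.075, 'qpos': [24.2004, 33.0076, 19.8198, 91.4223, -61.6113, 95.6087, 42.3457], 'tool_pos': [0.609, -0.1447, 0.1855], 'tool_rot': [-179.7547, -59.9818, 71.7329], 'force': [0.7606, -0.4112, -0.9023], 'grip_width': 0.0316}
grasp [ 0.6039 -0.1603  0.195 ] mouth [ 0.6037 -0.1603  0.1275] jx [ 0.002 -0.     1.   ]
```

View pics/s15.png

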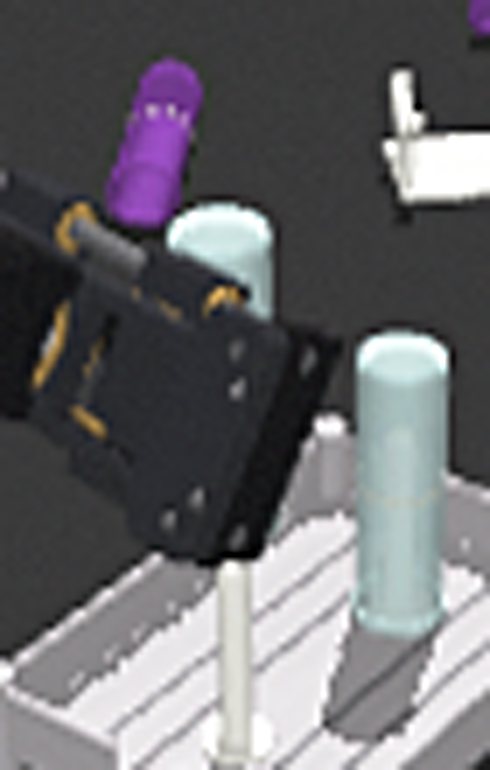

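View pics/t15.png

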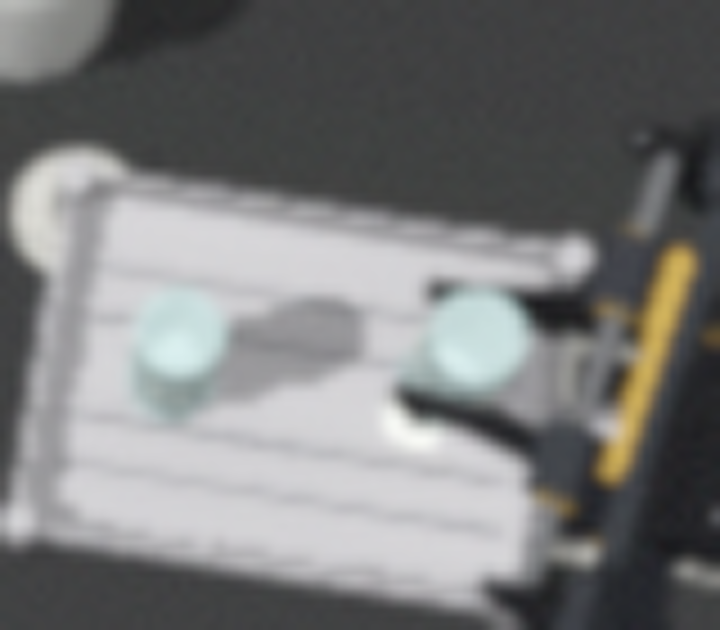

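```bash
python3 - <<'E'
from tr import *
s=imaging.read_camera("scene"); t=imaging.read_camera("top")
ps=lambda p:((proj(s,p)-[235,140]+.5)*7-.5).round(1); pt=lambda p:((proj(t,p)-[270,150]+.5)*9-.5).round(1)
g=[.6039,-.1603]
print("scene jar top pred",ps([*g,.2425]),"obs (220.5,~230)  peg top pred (.604,-.159)",ps([.604,-.159,.108]),"foot",ps([.604,-.159,.04]))
print("top jar pred",pt([*g,.2425]),"obs 480,337; legs pred via yaw 81.7")
f=lambda x,y,z:plane(t,270+(x+.5)/9-.5,150+(y+.5)/9-.5,z)[:2]
print("jar top-cam",f(480,337,.2425)); trayfit([((0,.14),f(20,522,.062)),((-.2,0),f(574,257,.062)),((0,0),f(78,186,.062))])
E
```

```text
scene jar top pred [213.5 235. ] obs (220.5,~230)  peg top pred (.604,-.159) [224.5 570.6] foot [228.4 723.1]
top jar pred [482.1 334.7] obs 480,337; legs pred via yaw 81.7
jar top-cam [ 0.60309206 -0.15956272]
yaw 82.1 origin [ 0.6926 -0.0189] resid [np.float64(1.9), np.float64(0.6), np.float64(2.5)]
lip [ 0.5899 -0.25  ] to cup 0.0061 peg [ 0.6027 -0.1578]
turn still 1.03
```

Both views agree that the jar axis and peg are within about 2 mm, against 8.5 mm of radial clearance. Descending over the peg.

```bash
python3 - <<'E'
from tr import *
r1=jarR(72,30,1); z=r1.as_matrix()[:,2]; e=r1.as_euler("xyz",degrees=True)
rows(np.array([.6045,-.1588,.045+.0675])+.019*z,e,7)
E
```

```text
[{"dx": -0.35, "dz": 0.21}, {"dx": -0.34, "dy": -0.01, "dz": 0.21}, {"dx": -0.35, "dz": 0.21}, {"dx": -0.35, "dy": -0.01, "dz": 0.21, "rx": 0.01}, {"dx": -0.34, "dz": 0.21, "rz": 0.01}, {"dx": -0.35, "dy": -0.01, "dz": 0.21}, {"dx": -0.34, "dz": 0.21}]
end [ 0.6096 -0.1431  0.1031] [-179.97  -59.95   71.97]
```

>>> carry_out(
  plan=[
    {"fingers": 1, "dx": -0.35, "dy": 0, "dz": 0.21, "rx": 0, "ry": 0, "rz": 0},
    {"fingers": 1, "dx": -0.35, "dy": -0.01, "dz": 0.21, "rx": 0, "ry": 0, "rz": 0},
    {"fingers": 1, "dx": -0.35, "dy": 0, "dz": 0.21, "rx": 0, "ry": 0, "rz": 0},
    {"fingers": 1, "dx": 0, "dy": 0, "dz": 0, "rx": 0, "ry": 0, "rz": 0},
  ],
)

```text
time_s: 22.78
tool_pos: [0.6088, -0.1438, 0.1489]
tool_rot: [-179.8, -60.0, 71.7]
force: [0.6, -0.0, 0.2]
grip_width: 0.0316
```

```bash
python3 - <<'E'
from tr import *
st();gr()
r1=jarR(72,30,1); z=r1.as_matrix()[:,2]; e=r1.as_euler("xyz",degrees=True)
rows(np.array([.6045,-.1588,.045+.0675])+.019*z,e,4)
s=imaging.read_camera("scene"); crop(s,235,140,70,110,7,"s16.png")
E
```

```text
{'time_s': 22.775, 'qpos': [24.4458, 35.5509, 19.4113, 92.4061, -62.0967, 93.8447, 45.2988], 'tool_pos': [0.6088, -0.1438, 0.1489], 'tool_rot': [-179.7577, -59.9888, 71.7484], 'force': [0.6268, -0.0338, 0.1511], 'grip_width': 0.0316}
grasp [ 0.6037 -0.1594  0.1584] mouth [ 0.6036 -0.1594  0.0909] jx [ 0.002 -0.     1.   ]
[{"dx": -0.33, "dy": 0.01, "dz": 0.2}, {"dx": -0.33, "dz": 0.19, "rz": -0.01}, {"dx": -0.32, "dy": 0.01, "dz": 0.2}, {"dx": -0.33, "dz": 0.2}]
end [ 0.6096 -0.1431  0.103 ] [-179.93  -59.99   71.95]
```

View pics/s16.png

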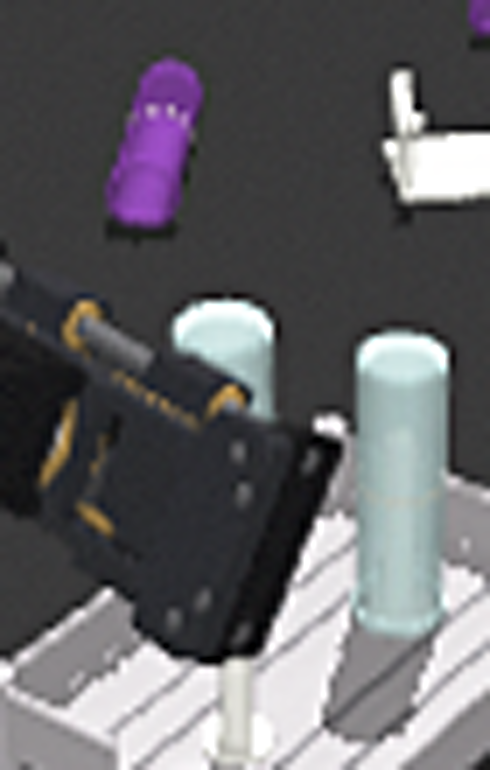

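The mouth is 24 mm down over the peg with no contact force, so the peg is inside the jar. Continuing.

>>> carry_out(
  plan=[
    {"fingers": 1, "dx": -0.33, "dy": 0, "dz": 0.2, "rx": 0, "ry": 0, "rz": 0},
    {"fingers": 1, "dx": -0.33, "dy": 0.01, "dz": 0.2, "rx": 0, "ry": 0, "rz": 0},
    {"fingers": 1, "dx": -0.33, "dy": 0, "dz": 0.2, "rx": 0, "ry": 0, "rz": 0},
    {"fingers": 1, "dx": -0.3, "dy": 0, "dz": 0.17, "rx": 0, "ry": 0, "rz": 0},
    {"fingers": 1, "dx": 0, "dy": 0, "dz": 0, "rx": 0, "ry": 0, "rz": 0},
  ],
)

```text
time_s: 23.45
tool_pos: [0.6094, -0.1435, 0.1043]
tool_rot: [-179.9, -60.0, 71.8]
force: [0.5, 0.2, 0.2]
grip_width: 0.0315
```

```bash
python3 - <<'E'
from tr import *
st();gr()
s=imaging.read_camera("scene"); crop(s,235,140,70,110,7,"s17.png")
E
```

```text
{'time_s': 23.45, 'qpos': [24.8247, 39.0047, 18.8454, 93.0234, -62.8675, 91.7928, 48.7483], 'tool_pos': [0.6094, -0.1435, 0.1043], 'tool_rot': [-179.855, -59.9764, 71.8286], 'force': [0.4813, 0.245, 0.2094], 'grip_width': 0.0315}
grasp [ 0.6044 -0.1591  0.1138] mouth [ 0.6043 -0.1591  0.0463] jx [ 0.001 -0.     1.   ]
```

View pics/s17.png

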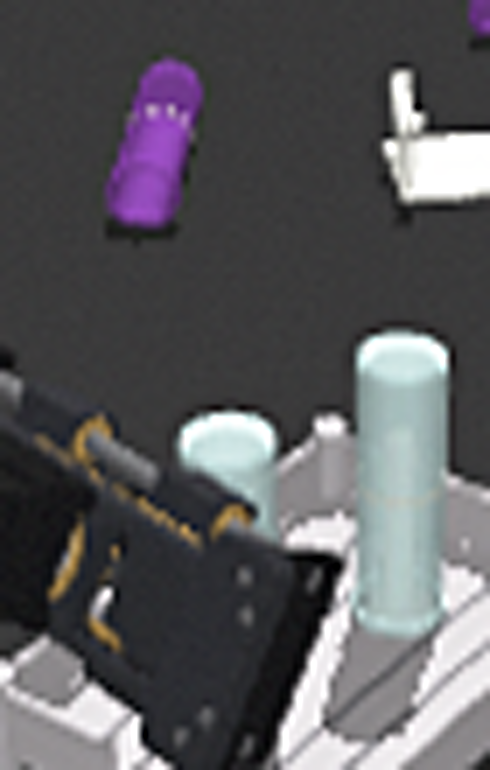

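>>> carry_out(
  plan=[
    {"fingers": 1, "dx": -0.1, "dy": 0, "dz": 0.06, "rx": 0, "ry": 0, "rz": 0},
    {"fingers": 1, "dx": -0.09, "dy": 0, "dz": 0.05, "rx": 0, "ry": 0, "rz": 0},
    {"fingers": 1, "dx": -0.09, "dy": 0, "dz": 0.05, "rx": 0, "ry": 0, "rz": 0},
    {"fingers": 1, "dx": -0.06, "dy": 0, "dz": 0.04, "rx": 0, "ry": 0, "rz": 0},
    {"fingers": 1, "dx": 0, "dy": 0, "dz": 0, "rx": 0, "ry": 0, "rz": 0},
  ],
)

```text
time_s: 24.12
tool_pos: [0.6099, -0.1436, 0.0935]
tool_rot: [180.0, -60.0, 72.0]
force: [0.1, -0.3, -0.8]
grip_width: 0.0315
```

>>> carry_out(
  plan=[
    {"fingers": 1, "dx": -0.05, "dy": 0, "dz": 0.03, "rx": 0, "ry": 0, "rz": 0},
    {"fingers": 1, "dx": 0, "dy": 0, "dz": 0, "rx": 0, "ry": 0, "rz": 0},
  ],
)

```text
time_s: 24.38
tool_pos: [0.6099, -0.1436, 0.0918]
tool_rot: [179.9, -60.0, 72.0]
force: [0.5, 0.4, -0.2]
grip_width: 0.0313
```

```bash
python3 - <<'E'
from tr import *
st();gr()
E
```

```text
{'time_s': 24.375, 'qpos': [24.9518, 40.0175, 18.6657, 93.0977, -63.1217, 91.2039, 49.7547], 'tool_pos': [0.6099, -0.1436, 0.0918], 'tool_rot': [179.933, -59.9571, 72.016], 'force': [0.4937, 0.4367, -0.2163], 'grip_width': 0.0313}
grasp [ 0.6048 -0.1593  0.1013] mouth [ 0.6048 -0.1593  0.0338] jx [-0.     0.001  1.   ]
```

Mouth is at about 34 mm, with the floor at 31. Stepping down 1 mm at a time until I feel contact.

>>> carry_out(
  plan=[
    {"fingers": 1, "dx": -0.04, "dy": 0, "dz": 0.02, "rx": 0, "ry": 0, "rz": 0},
    {"fingers": 1, "dx": 0, "dy": 0, "dz": 0, "rx": 0, "ry": 0, "rz": 0},
  ],
)

```text
time_s: 24.62
tool_pos: [0.6099, -0.1437, 0.0905]
tool_rot: [179.9, -60.0, 72.0]
force: [0.5, 0.6, -0.6]
grip_width: 0.0315
```

>>> carry_out(
  plan=[
    {"fingers": 1, "dx": -0.04, "dy": 0, "dz": 0.02, "rx": 0, "ry": 0, "rz": 0},
    {"fingers": 1, "dx": 0, "dy": 0, "dz": 0, "rx": 0, "ry": 0, "rz": 0},
  ],
)

```text
time_s: 24.88
tool_pos: [0.6098, -0.1438, 0.0891]
tool_rot: [179.9, -60.0, 72.0]
force: [0.3, -0.1, -1.0]
grip_width: 0.0316
```

>>> carry_out(
  plan=[
    {"fingers": 1, "dx": -0.04, "dy": 0, "dz": 0.02, "rx": 0, "ry": 0, "rz": 0},
    {"fingers": 1, "dx": 0, "dy": 0, "dz": 0, "rx": 0, "ry": 0, "rz": 0},
  ],
)

```text
time_s: 25.12
tool_pos: [0.6098, -0.1439, 0.0878]
tool_rot: [179.9, -60.0, 72.0]
force: [-0.5, 0.4, -1.0]
grip_width: 0.0317
```

>>> carry_out(
  plan=[
    {"fingers": 1, "dx": -0.03, "dy": 0, "dz": 0.02, "rx": 0, "ry": 0, "rz": 0},
    {"fingers": 1, "dx": 0, "dy": 0, "dz": 0, "rx": 0, "ry": 0, "rz": 0},
  ],
)

```text
time_s: 25.38
tool_pos: [0.61, -0.1438, 0.0876]
tool_rot: [179.9, -60.0, 72.1]
force: [-1.5, 0.4, 2.6]
grip_width: 0.0317
```

>>> carry_out(
  plan=[
    {"fingers": 1, "dx": -0.03, "dy": 0, "dz": 0.02, "rx": 0, "ry": 0, "rz": 0},
    {"fingers": 1, "dx": 0, "dy": 0, "dz": 0, "rx": 0, "ry": 0, "rz": 0},
  ],
)

```text
time_s: 25.62
tool_pos: [0.6101, -0.1436, 0.0875]
tool_rot: [179.8, -60.1, 72.2]
force: [-1.6, -0.0, 6.3]
grip_width: 0.0314
```

```bash
python3 - <<'E'
from tr import *
st();gr()
s=imaging.read_camera("scene"); crop(s,235,150,70,110,7,"s18.png")
t=imaging.read_camera("top"); crop(t,270,150,80,70,9,"t18.png")
E
```

```text
{'time_s': 25.625, 'qpos': [25.0329, 40.4568, 18.5911, 93.0776, -63.296, 91.1075, 50.2007], 'tool_pos': [0.6101, -0.1436, 0.0875], 'tool_rot': [179.782, -60.089, 72.1823], 'force': [-1.5835, -0.0347, 6.3217], 'grip_width': 0.0314}
grasp [ 0.605  -0.1593  0.097 ] mouth [ 0.6052 -0.1592  0.0295] jx [-0.002 -0.001  1.   ]
```

View pics/s18.png

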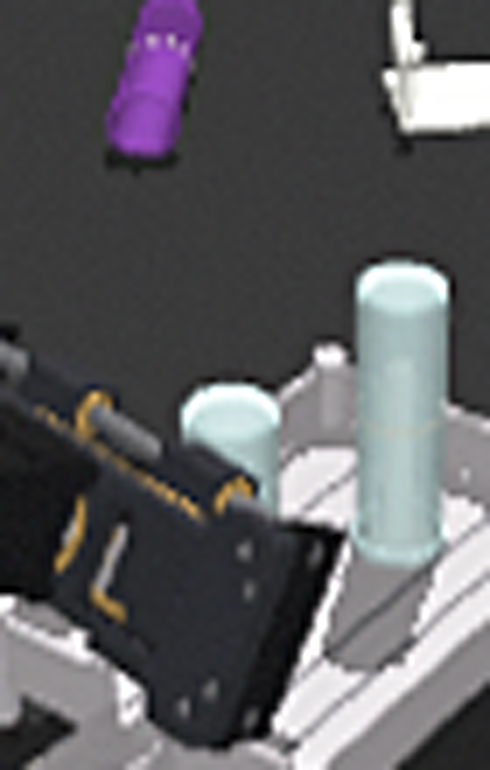

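View pics/t18.png

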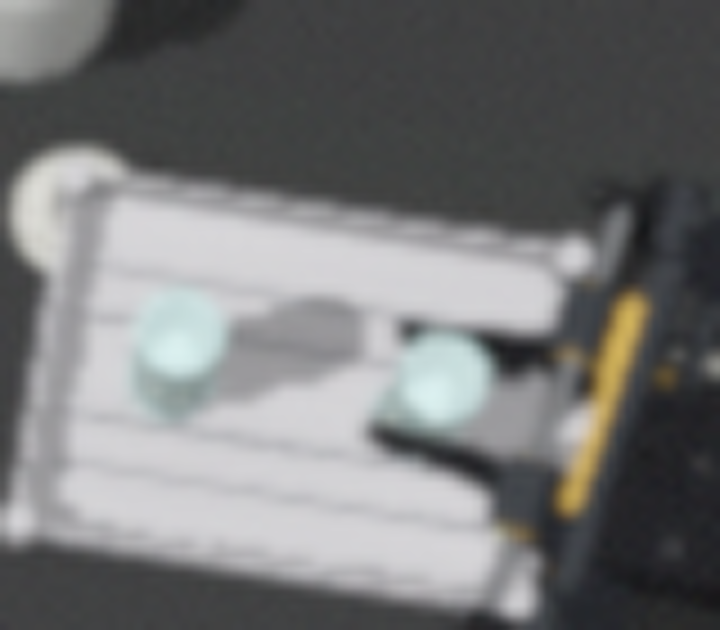

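Contact is felt on the tray floor, at 6 N with z stalled. I'll relax by about 1 mm and open.

>>> carry_out(
  plan=[
    {"fingers": 1, "dx": 0.03, "dy": 0, "dz": -0.02, "rx": 0, "ry": 0, "rz": 0},
    {"fingers": 1, "dx": 0, "dy": 0, "dz": 0, "rx": 0, "ry": 0, "rz": 0},
    {"fingers": -0.1, "dx": 0, "dy": 0, "dz": 0, "rx": 0, "ry": 0, "rz": 0},
    {"fingers": -0.2, "dx": 0, "dy": 0, "dz": 0, "rx": 0, "ry": 0, "rz": 0},
    {"fingers": -0.4, "dx": 0, "dy": 0, "dz": 0, "rx": 0, "ry": 0, "rz": 0},
    {"fingers": -0.6, "dx": 0, "dy": 0, "dz": 0, "rx": 0, "ry": 0, "rz": 0},
    {"fingers": -0.6, "dx": 0, "dy": 0, "dz": 0, "rx": 0, "ry": 0, "rz": 0},
    {"fingers": -0.6, "dx": 0, "dy": 0, "dz": 0, "rx": 0, "ry": 0, "rz": 0},
  ],
)

```text
time_s: 26.72
tool_pos: [0.6099, -0.1439, 0.0868]
tool_rot: [179.9, -60.0, 72.0]
force: [0.2, 0.2, -0.5]
grip_width: 0.0691
```

```bash
python3 - <<'E'
from tr import *
st();gr()
c=wcam(); crop(c,0,0,560,420,1.4,"w19.png")
t=imaging.read_camera("top"); crop(t,270,150,80,70,9,"t19.png")
E
```

```text
{'time_s': 26.725, 'qpos': [25.014, 40.4358, 18.6032, 93.1101, -63.2131, 90.9942, 50.1362], 'tool_pos': [0.6099, -0.1439, 0.0868], 'tool_rot': [179.9076, -59.9504, 72.0356], 'force': [0.2383, 0.1994, -0.4911], 'grip_width': 0.0691}
grasp [ 0.6048 -0.1595  0.0963] mouth [ 0.6048 -0.1596  0.0288] jx [-0.     0.001  1.   ]
```

View pics/w19.png

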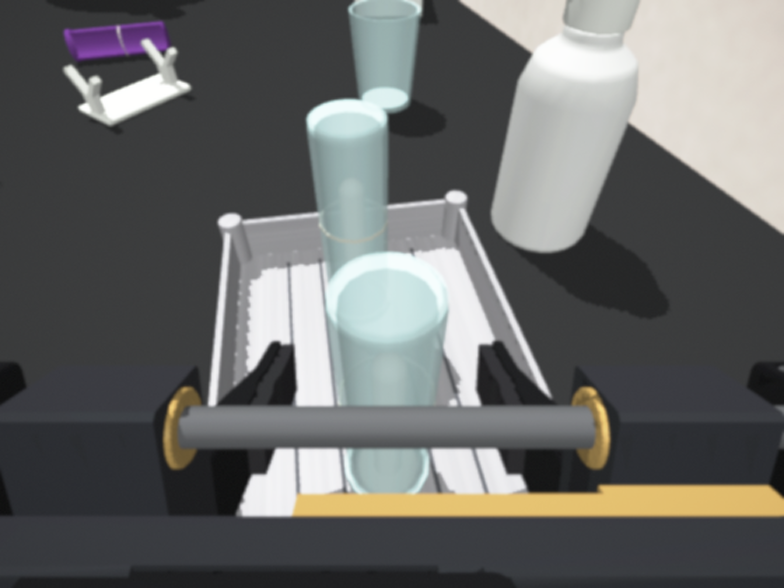

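View pics/t19.png

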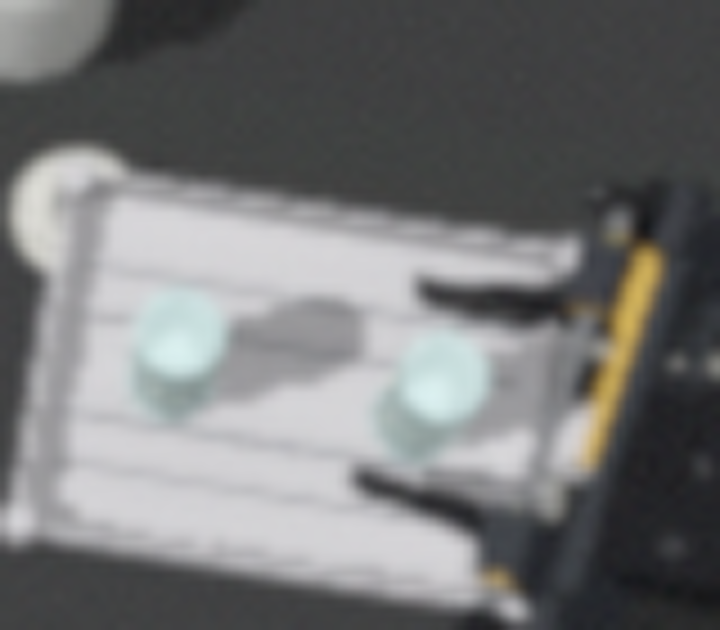

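The jar stands free and upright over the peg, and both fingers are clear. Retreating back and up along the tool axis.

>>> carry_out(
  plan=[
    {"fingers": -0.6, "dx": 0, "dy": 0, "dz": -0.4, "rx": 0, "ry": 0, "rz": 0},
    {"fingers": -0.6, "dx": 0, "dy": 0, "dz": -0.8, "rx": 0, "ry": 0, "rz": 0},
    {"fingers": -0.6, "dx": 0, "dy": 0, "dz": -0.8, "rx": 0, "ry": 0, "rz": 0},
    {"fingers": -0.6, "dx": 0, "dy": 0, "dz": -0.8, "rx": 0, "ry": 0, "rz": 0},
    {"fingers": -0.6, "dx": 0, "dy": 0, "dz": -0.8, "rx": 0, "ry": 0, "rz": 0},
    {"fingers": -0.6, "dx": 0, "dy": 0, "dz": -0.8, "rx": 0, "ry": 0, "rz": 0},
    {"fingers": -0.6, "dx": 0.5, "dy": 0, "dz": -0.5, "rx": 0, "ry": 0, "rz": 0},
    {"fingers": -0.6, "dx": 0, "dy": 0, "dz": 0, "rx": 0, "ry": 0, "rz": 0},
    {"fingers": -0.6, "dx": 0, "dy": 0, "dz": 0, "rx": 0, "ry": 0, "rz": 0},
  ],
)

```text
time_s: 27.95
tool_pos: [0.5731, -0.2566, 0.1734]
tool_rot: [179.9, -60.0, 72.1]
force: [-0.4, 1.3, 0.6]
grip_width: 0.0697
```

```bash
python3 - <<'E'
from tr import *
st()
s=imaging.read_camera("scene"); crop(s,210,140,190,160,4.2,"s20.png")
t=imaging.read_camera("top"); crop(t,250,140,110,85,7.2,"t20.png")
E
```

```text
{'time_s': 27.95, 'qpos': [32.5317, 40.0284, 22.1156, 82.552, -59.282, 103.7763, 46.614], 'tool_pos': [0.5731, -0.2566, 0.1734], 'tool_rot': [179.9031, -59.9918, 72.122], 'force': [-0.3628, 1.2858, 0.6362], 'grip_width': 0.0697}
```

View pics/s20.png

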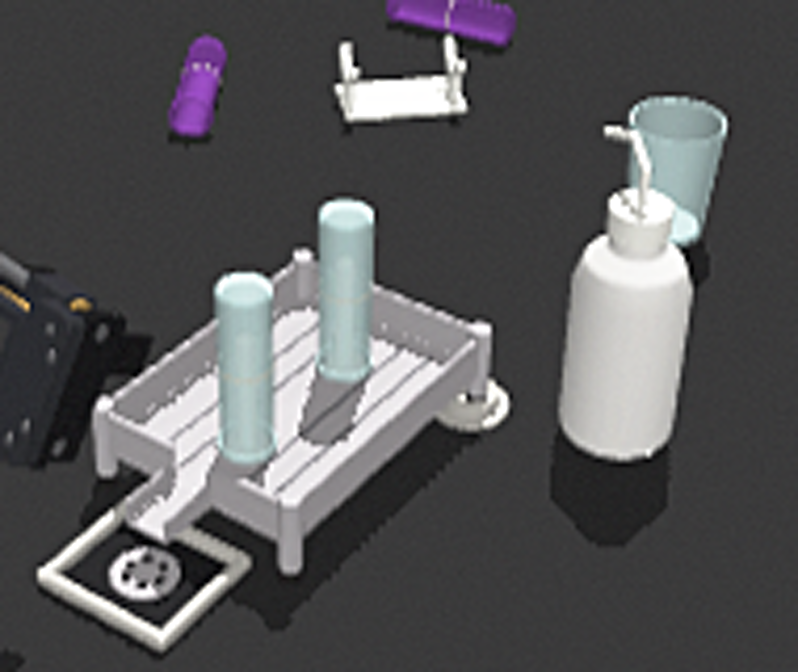

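View pics/t20.png

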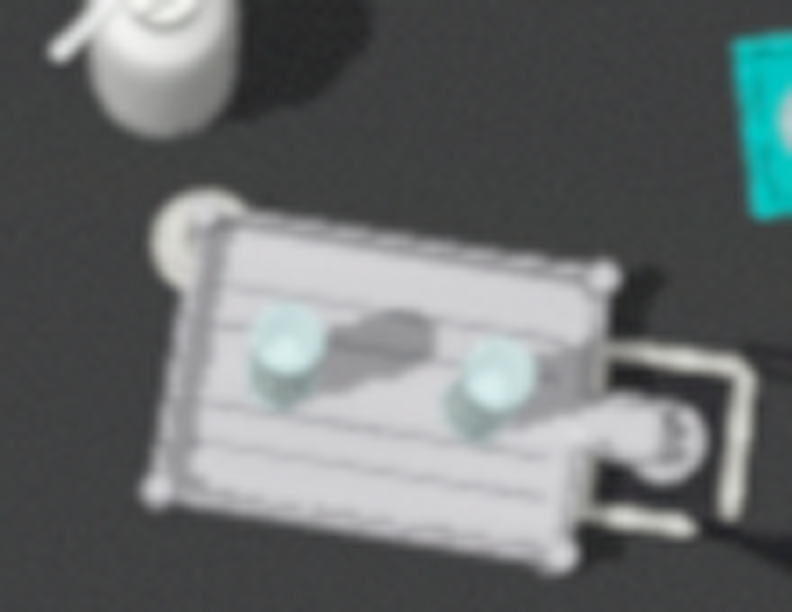

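```bash
python3 - <<'E'
from tr import *
s=imaging.read_camera("scene"); t=imaging.read_camera("top")
f=lambda x,y,z:plane(t,250+(x+.5)/7.2-.5,140+(y+.5)/7.2-.5,z)[:2]
g=lambda x,y,z:plane(s,210+(x+.5)/4.2-.5,140+(y+.5)/4.2-.5,z)[:2]
trayfit([((0,.14),f(158,490,.062)),((-.2,0),f(603,275,.062)),((-.2,.14),f(560,553,.062)),((0,0),f(205,222,.062))])
print("jar top",f(500,374,.146),"dry",f(288,340,.146),"ring",f(203,240,.012))
print("scene");trayfit([((0,.14),g(303,256,.062)),((-.2,0),g(290,505,.062)),((0,0),g(483,332,.062)),((-.2,.14),g(105,407,.062))])
print("jar top",g(244,290,.146),"dry",g(347,217,.146),"ring",g(472,405,.008),"cup",g(145,572,.0))
E
```

```text
yaw 82.33 origin [ 0.6928 -0.0177] resid [np.float64(1.7), np.float64(1.0), np.float64(1.5), np.float64(3.4)]
lip [ 0.591  -0.2492] to cup 0.0065 peg [ 0.6034 -0.157 ]
turn still 0.87
jar top [ 0.60342593 -0.15734045] dry [ 0.61751814 -0.05833991] ring [ 0.69037337 -0.01830048]
scene
yaw 81.61 origin [ 0.7007 -0.0227] resid [np.float64(2.8), np.float64(2.5), np.float64(0.5), np.float64(1.4)]
lip [ 0.596  -0.2529] to cup 0.0043 peg [ 0.6095 -0.1609]
turn still -0.46
jar top [ 0.60795352 -0.15914399] dry [ 0.62383784 -0.0622661 ] ring [ 0.69949907 -0.02993807] cup [ 0.59241391 -0.25202304]
```

All checks are within limits, and the arm is clear and still. Handing in.

```bash
python3 - <<'E'
from cell import ticket, sensors
print(ticket.sign_off()); print(sensors.get_obs()["time_s"])
E
```

```text
the job is handed in; nothing more can be done
None
the job is handed in; nothing more can be done
```

I swung the tray about 89° about its held foot with closed fingers beside the push corner, needing about 5 N. I then took the clear jar from its rest with a tilted grip, turned it mouth down and set it over the free peg. It touched the tray floor at about 6 N before I released it. The job was handed in at about 28 s of the 72 s allowed; no verdict is reported.

**Last checks, all within limits:**

| Check | Measured | Limit |
|---|---|---|
| Spout lip to drip cup middle | 6.5 mm (top view), 4.3 mm (scene view) | 22 mm |
| Held foot to cup middle | 2–3 mm (top view), about 7 mm (scene view) | 9 mm |
| Washed jar axis to free peg | 0–2.5 mm | 14 mm |

- **Jars:** Both jars stand upright in both views, and the washed jar's mouth is on the tray floor.
- **Bystanders:** The wash bottle and beaker look unmoved. I never approached the wipes box and did not re-measure it.
- **Robot:** The fingers were open and clear of everything at hand-in.

**Disagreements:**
- The two cameras differ by about 5 mm in absolute position. The foot figures are the weakest, because the ring was picked by hand and partly hidden by the tray.
- The grip read 31.5 mm on the 34 mm jar, but the jar was held firmly throughout.
- My first two move calls were refused because each row must carry every field; nothing moved then.

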